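# Empty the programmer into the burn-in rack

## Robot

A 6-joint arm with a two-finger parallel gripper is mounted at the origin on the work surface. World frame = base frame: x ahead of the robot, y to its left, z up, the work surface at z = 0. Lengths are in m, angles in degrees, forces in N, time in s.
With the tool pointing down it reaches from about 0.35 to 0.875 m from the base axis. Payload 4.2 kg.
Tool frame: the origin (TCP) lies on the front face of the gripper's body, between the roots of the fingers; the fingertips stand finger_overhang ahead of it and the grasp point (between the pads) lies 51 mm ahead of it (finger_overhang is the distance from the TCP to the fingertips, in m); z points along the fingers, y is the line along which they close (so a half turn about z gives the same grasp; the last joint's range is limited). The gripper opens to 87 mm and grips with 3 to 60 N. Pads are 19 mm wide; open, the fingers measure 117 mm over their backs; the gripper's body (75 mm by 190 mm) begins 51 mm behind the grasp point.
Start: joints at [82.082, 22.042, 0.453, 0, -68.411, -14.817], TCP at [0.242, 0.576, 0.292] pointing down, gripper open.
Joint ranges: [-179.83, 179.83], [-69.29, 118.12], [-61.27, 80.66], [-181.25, 117.63], [-171.15, -9.14], [-177.46, 177.46]. Speed limits (degrees/s): [159.86, 159.86, 180, 180, 180, 180].

## Interface

Orientations are given as a 3x3 rotation matrix whose columns are the frame's x, y, z axes.
In Python, from station import sense, capture, camera_model, finish_job, finger_overhang gives the robot as it stands. The module is installed in compiled form; this text tells all that it offers.
- The arm moves only by the tool jog_arm, never from a script. Its argument "rows" is a list that holds one entry, the list of rows, each a list of 4 numbers: the shift along the tool's x, y, z in m, then the turn about the tool's z in rad. A call has 1 to 20 rows; each row shifts and turns the commanded pose from where the row before left it, along the tool's axes as they then stand; what a row does not reach is not made up. A row lasts 1/8 s, in which the tool goes at most 62.5 mm and 10.7 degrees, less where a joint would pass 70% of its speed; a pose out of reach is approached as far as the arm can. A call is refused whole if a number of a shift passes 0.0625 or a number of a turn 0.188, either way. A call with a gripper value outside its range is refused whole. "claw" is the opening, from 0 (shut) to 1 (fully open), set as the call begins (left out, the last holds). The fingers move at their own pace and stop on an object; the grip force is fixed at half the most. Time passes only in rows, so rows that do not move let the fingers close. It gives the time, the measured TCP pose, the force, the opening and the grip force at its end, in the units of the state.
- sense(): the state, without advancing time (a new reading comes with each control period).
- capture(name): name is "scene" or "side" or "wrist"; returns the picture (400x640x3 uint8, red, green, blue); there is no depth.
- camera_model(name): a dict with "fovy" (degrees; the focal length in pixels is half the picture's height over the tangent of half this angle, whatever the lens; pixels are square), "cx", "cy" (the principal point, pixels), "eye" and "rotation" of the camera in the world. Camera axes: x right, y down, z forward; pixel columns grow to the right and rows downward; lengths in m; the calibration is good to about 2 mm. A picture is of the moment at which its call begins: read the wrist's pose just before it. camera_model takes no time and is no camera call; for the wrist camera it gives the pose at the moment of the call.
- finish_job(): hands the job in; it is judged then, once.
The state is a dict: "time_s": time; "joints": joint angles; "joint_velocities": joint speeds; "effort": joint torques, N m; "tcp_pos": TCP position; "ee_rot": TCP orientation; "wrist_force": force on the tool from outside, world axes, zero at the start; "moment": the same for the moment, N m; "gripper_width": opening from 0.0 (shut) to 1.0 (fully open); "gripper_force": force on a finger pad.
Only numpy, scipy, OpenCV 4.12 (cv2) and the standard library are available. Lean on these libraries where they do the work, as an engineer would, in place of code of your own. Each camera call takes 0.05 s, during which the arm holds its last target. There are 200 camera calls.

## Task

The flash programmer has stopped with finished boards shut inside. Take the orange eject pin from its stand and press it down through the small hole on the programmer's top to trip the hidden latch, so that the tray springs out; then slide every board carrier from the tray fully home into the burn-in rack, one to a lane, pushing it in under the lane's yellow catch until the catch has dropped behind it. Push the empty tray shut until it latches, return the pin to its stand, and leave the solder spool, the flux jar and the screwdriver where they are.

Things in the scene. Friction and masses are not known exactly. Their poses are not given: they have to be found in the camera images.
- programmer: White bench machine, fixed, 150 (x) x 250 (y) x 84 high, with a blue-fronted tray on its -x side. Origin: centre of its underside, on the table; axes: x from front to back, y, z up. While the tray is in, the carriers stand on it inside, out of reach.
- eject_hole (a point): Centre of the 12 mm hole, ringed in orange, in the top face of the programmer (84 above the table; the plate is 8 thick). Straight below it, 22 below the top face, hides the 18 mm wide red button of the latch. Axes as the programmer's.
- latch (a joint): Hidden latch button, travel 0 to 0.012 m, grows as it is pressed down; springs back up (3.3 N at rest, 5 N at the end). The tray is freed by the time it is 0.010 m down (some 5 to 7 N in all).
- tray (a joint): Tray travel: 0 shut, 0.085 m out, towards the programmer's -x. Once freed, its damped spring (5 N shut, 2.4 N out) drives it fully out in about 1 s. Pushed back in (up to about 15 N near the end) the latch snaps in by itself; latched it rests at 0 to 0.003 m.
- tray_front (a point): Middle of the top edge of the outer face of the tray's blue front panel (246 wide, 12 thick, from 6 to 66 above the table), moving with the tray; axes as the programmer's: the panel looks to -x. Push on this face, 15 to 30 below the edge, to shut the tray.
- tray_floor (a point): Centre of the tray's inner floor, 15 above the table, moving with the tray; axes as the programmer's. Inside 75 (x) x 212 (y), rims 8 high at the sides and rear, the front panel at -x. When out, it lies 0.120 m in front (-x) of the programmer's origin.
- carrier_1: Board carrier (may be absent): black plate 60 (x) x 64 (y) x 12 thick, green board on top; upright in its middle an aluminium grip block 12 (x) x 30 (y), from 12 to 46 above the underside: pinch it across x. 0.16 kg. Origin: centre of the underside. The board's gold connector is at +x, which enters the lane first. The strips beyond 21 mm from the middle in y are bare and run in the guides.
- carrier_2: Board carrier (may be absent): black plate 60 (x) x 64 (y) x 12 thick, green board on top; upright in its middle an aluminium grip block 12 (x) x 30 (y), from 12 to 46 above the underside: pinch it across x. 0.16 kg. Origin: centre of the underside. The board's gold connector is at +x, which enters the lane first. The strips beyond 21 mm from the middle in y are bare and run in the guides.
- carrier_3: Board carrier (may be absent): black plate 60 (x) x 64 (y) x 12 thick, green board on top; upright in its middle an aluminium grip block 12 (x) x 30 (y), from 12 to 46 above the underside: pinch it across x. 0.16 kg. Origin: centre of the underside. The board's gold connector is at +x, which enters the lane first. The strips beyond 21 mm from the middle in y are bare and run in the guides.
- rack: Burn-in rack, fixed, on the other side of the bench from the programmer: an aluminium floor 6 thick, three lanes side by side along y, open to -x, and a green backplane board as end stop at +x (face at x = +30). Origin: on the table under the home place of the middle lane; the floor reaches from x = -144 to +46, y = -114 to +114. Axes: x into the lanes, y, z up.
- lane_1 (a point): Home of lane 1 on the rack's floor (6 above the table), axes as the rack's: a carrier fully home has its origin here. Lane 68 wide between black walls 19 high from x = -100 on; from x = -16 on, lips 15 above the floor overhang the carrier's edges by 2, so it can only be slid in along +x. Bring it to the open floor at x = -140 and slide it in, 1 to 2 over the floor or lightly on it.
- lane_2 (a point): Home of lane 2 on the rack's floor (6 above the table), axes as the rack's: a carrier fully home has its origin here. Lane 68 wide between black walls 19 high from x = -100 on; from x = -16 on, lips 15 above the floor overhang the carrier's edges by 2, so it can only be slid in along +x. Bring it to the open floor at x = -140 and slide it in, 1 to 2 over the floor or lightly on it.
- lane_3 (a point): Home of lane 3 on the rack's floor (6 above the table), axes as the rack's: a carrier fully home has its origin here. Lane 68 wide between black walls 19 high from x = -100 on; from x = -16 on, lips 15 above the floor overhang the carrier's edges by 2, so it can only be slid in along +x. Bring it to the open floor at x = -140 and slide it in, 1 to 2 over the floor or lightly on it.
- catch_1 (a joint): Yellow gravity catch of lane 1, 0 hanging, grows as lifted (to 1.1 rad). From point lane_1: hinge at x = -64, y = +27, 30 above the floor; arm slopes down into the lane to a tip 3 above the floor at x = -42. 0.03 kg; reads 0.35 while lying on a carrier, drops to 0 behind one that is within 3 mm of home. A fixed cheek beside the hinge, y = +34 to +38, is 37 high.
- catch_2 (a joint): Yellow gravity catch of lane 2, 0 hanging, grows as lifted (to 1.1 rad). From point lane_2: hinge at x = -64, y = +27, 30 above the floor; arm slopes down into the lane to a tip 3 above the floor at x = -42. 0.03 kg; reads 0.35 while lying on a carrier, drops to 0 behind one that is within 3 mm of home. A fixed cheek beside the hinge, y = +34 to +38, is 37 high.
- catch_3 (a joint): Yellow gravity catch of lane 3, 0 hanging, grows as lifted (to 1.1 rad). From point lane_3: hinge at x = -64, y = +27, 30 above the floor; arm slopes down into the lane to a tip 3 above the floor at x = -42. 0.03 kg; reads 0.35 while lying on a carrier, drops to 0 behind one that is within 3 mm of home. A fixed cheek beside the hinge, y = +34 to +38, is 37 high.
- pin: Eject pin, 100 long, standing upright in its stand: steel shaft 6 diameter from 0 to 55, black collar 18 diameter from 55 to 60, orange grip 14 diameter from 60 to 100. Origin: at the shaft's tip, z up along the pin. 0.05 kg.
- stand_hole (a point): Centre of the mouth of the 10 mm hole in the fixed grey pin stand, a block 44 x 44 x 62 high; the hole goes down to the table. The pin's collar rests on this top face, its tip then 55 below it.
- solder_spool: Bystander: spool of solder, 54 diameter, 40 high, origin under its centre. Leave alone.
- flux_jar: Bystander: small jar, 44 diameter, 60 high, blue cap, origin under its centre. Leave alone.
- screwdriver: Bystander: red-handled screwdriver, 170 long, lying. Leave alone.
Not all that is in view belongs to the job. What is shaped like the part that bears stand_hole but red is not meant.

How it is judged (in metres and radians):
On the way, in this order (a step that is already met when the one before it is completed fails the run):
1. the latch is pressed by the pin through the hole (value of joint latch above 0.004 m and horizontal distance between pin and eject_hole below 0.008 m and z of pin in the frame of eject_hole below -0.02 m), for 0.05 s.
2. the tray has sprung out (value of joint tray above 0.075 m), for 0.1 s.
At the end, for the whole second after the job is handed in: Every carrier present lies flat, one to a lane, within 7 mm of its end stop, its catch hanging behind it (below 0.08 rad); the tray is shut (within 5 mm), latch sprung up; the pin stands upright in its stand, collar within 6 mm of the top; all at rest and released (((x of carrier_1 in the frame of lane_1 between -0.007 and 0.004 m and y of carrier_1 in the frame of lane_1 between -0.006 and 0.006 m and z of carrier_1 in the frame of lane_1 between -0.004 and 0.004 m and angle between carrier_1's own z axis and vertical below 0.1 rad and value of joint catch_1 below 0.08 rad) or (x of carrier_1 in the frame of lane_2 between -0.007 and 0.004 m and y of carrier_1 in the frame of lane_2 between -0.006 and 0.006 m and z of carrier_1 in the frame of lane_2 between -0.004 and 0.004 m and angle between carrier_1's own z axis and vertical below 0.1 rad and value of joint catch_2 below 0.08 rad) or (x of carrier_1 in the frame of lane_3 between -0.007 and 0.004 m and y of carrier_1 in the frame of lane_3 between -0.006 and 0.006 m and z of carrier_1 in the frame of lane_3 between -0.004 and 0.004 m and angle between carrier_1's own z axis and vertical below 0.1 rad and value of joint catch_3 below 0.08 rad)) and ((x of carrier_2 in the frame of lane_1 between -0.007 and 0.004 m and y of carrier_2 in the frame of lane_1 between -0.006 and 0.006 m and z of carrier_2 in the frame of lane_1 between -0.004 and 0.004 m and angle between carrier_2's own z axis and vertical below 0.1 rad and value of joint catch_1 below 0.08 rad) or (x of carrier_2 in the frame of lane_2 between -0.007 and 0.004 m and y of carrier_2 in the frame of lane_2 between -0.006 and 0.006 m and z of carrier_2 in the frame of lane_2 between -0.004 and 0.004 m and angle between carrier_2's own z axis and vertical below 0.1 rad and value of joint catch_2 below 0.08 rad) or (x of carrier_2 in the frame of lane_3 between -0.007 and 0.004 m and y of carrier_2 in the frame of lane_3 between -0.006 and 0.006 m and z of carrier_2 in the frame of lane_3 between -0.004 and 0.004 m and angle between carrier_2's own z axis and vertical below 0.1 rad and value of joint catch_3 below 0.08 rad)) and ((x of carrier_3 in the frame of lane_1 between -0.007 and 0.004 m and y of carrier_3 in the frame of lane_1 between -0.006 and 0.006 m and z of carrier_3 in the frame of lane_1 between -0.004 and 0.004 m and angle between carrier_3's own z axis and vertical below 0.1 rad and value of joint catch_1 below 0.08 rad) or (x of carrier_3 in the frame of lane_2 between -0.007 and 0.004 m and y of carrier_3 in the frame of lane_2 between -0.006 and 0.006 m and z of carrier_3 in the frame of lane_2 between -0.004 and 0.004 m and angle between carrier_3's own z axis and vertical below 0.1 rad and value of joint catch_2 below 0.08 rad) or (x of carrier_3 in the frame of lane_3 between -0.007 and 0.004 m and y of carrier_3 in the frame of lane_3 between -0.006 and 0.006 m and z of carrier_3 in the frame of lane_3 between -0.004 and 0.004 m and angle between carrier_3's own z axis and vertical below 0.1 rad and value of joint catch_3 below 0.08 rad)) and linear speed of each of carrier_1, carrier_2, carrier_3 below 0.02 m/s and value of joint tray below 0.005 m and value of joint latch below 0.003 m and horizontal distance between pin and stand_hole below 0.008 m and z of pin in the frame of stand_hole below -0.049 m and angle between pin's own z axis and vertical below 0.12 rad); the robot touches nothing.
It fails at once if the solder spool is moved more than 25 mm (distance of solder_spool from where it was at the start of the episode above 0.025 m).
It fails at once if the flux jar is moved more than 25 mm (distance of flux_jar from where it was at the start of the episode above 0.025 m).
It fails at once if the screwdriver is moved more than 25 mm (distance of screwdriver from where it was at the start of the episode above 0.025 m).
Of carrier_1, carrier_2, carrier_3 only 2 to 3 are there at a start; the rules pass over those that are not, and their reading is None.
At some moment in a run one of carrier_1, carrier_2, carrier_3 may be knocked a few centimetres aside while the robot is not near it.
It also fails if it takes over 208 s, if anything falls off the work surface, if the arm or the gripper's body presses on something with over 40 N, if the wrist force passes 120 N, or if a joint passes its speed limit or range.

## Working session

There is one attempt and no reset: what is moved stays moved. The work goes in short steps, Python scripts to look and compute and a tool call to move; the robot and the scene stay as the last step left them, time stands still between calls to the robot, and variables do not carry over. Pictures are saved under pics/ and viewed, at most 14 in all, crops included, and the job is handed in when it is done.

Besides the shell and the picture viewer there is one more tool, called after "Emit:" as name([rows], argument=value, ...), one row to a line, values as JSON. jog_arm: Moves the arm, as the interface text tells. Its arguments: {"type":"object","properties":{"rows":{"type":"array"},"claw":{"type":"number"}},"required":["rows"]}

```bash
mkdir -p pics; ls
python3 - <<'E'
from station import *
import cv2
s=sense();print(s['time_s'],s['tcp_pos'],s['ee_rot'],s['gripper_width'],finger_overhang)
for n in ("scene","side"):
    cv2.imwrite(f"pics/{n}0.png",capture(n)[:,:,::-1]);print(n,camera_model(n))
print(camera_model("wrist"))
E
```

```text
pics
0.0 [0.24132906 0.57605145 0.29116934] [[ 9.22233490e-01 -3.86632703e-01 -7.37230049e-04]
 [-3.86633393e-01 -9.22231284e-01 -2.01945772e-03]
 [ 1.00891783e-04  2.14744930e-03 -9.99997689e-01]] 1.0005120053330867 0.0697
scene {'fovy': 56.49662613921779, 'cx': 320.2657902229774, 'cy': 194.32742264044035, 'eye': array([ 1.42214959, -0.68308443,  0.83591915]), 'rotation': array([[ 0.65795564,  0.43824068, -0.61240468],
       [ 0.75303445, -0.37663584,  0.53952253],
       [ 0.00578717, -0.81614371, -0.57782   ]])}
side {'fovy': 55.77863125100267, 'cx': 321.41824831406404, 'cy': 196.27350898141597, 'eye': array([0.24627115, 0.79166867, 0.77251068]), 'rotation': array([[-9.01773811e-01, -2.63195234e-01,  3.42829787e-01],
       [-4.32208194e-01,  5.48649684e-01, -7.15667242e-01],
       [ 2.66752883e-04, -7.93543819e-01, -6.08513053e-01]])}
{'fovy': 68.43622439195401, 'cx': 319.07979337520044, 'cy': 208.66308319074918, 'eye': array([0.30301123, 0.55013   , 0.38289888]), 'rotation': array([[-0.38666566, -0.8933668 , -0.22887865],
       [-0.92221851,  0.37500935,  0.09423914],
       [ 0.00164151,  0.24751517, -0.96888263]])}
```

View pics/scene0.png

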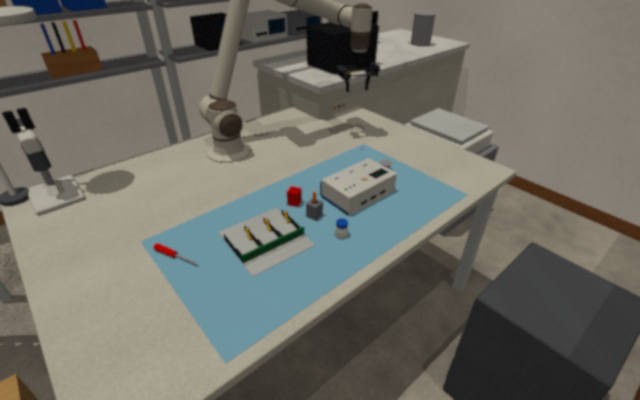

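View pics/side0.png

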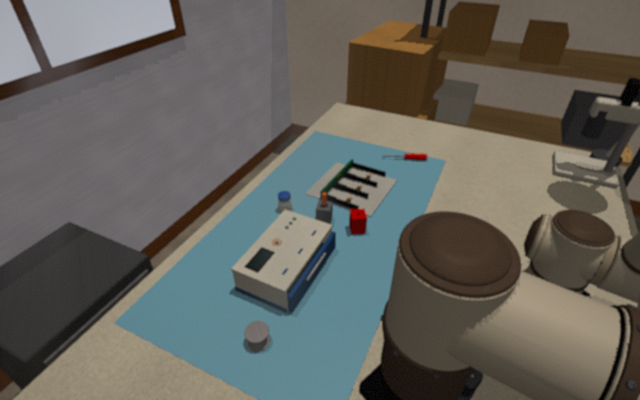

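The scene view shows the pin on the grey stand at (315,205), with the red decoy at (294,196). The programmer is at (358,185), the rack at (262,237), the jar at (342,228) and the screwdriver at (175,253). In the side view the spool is at (257,335), the pin at (324,200) and the eject hole, with its orange ring, near (277,242). The only thing that could be taken for the stand is the red block, so I choose the grey one.

```bash
cat > h.py <<'E'
from station import *
import numpy as np, cv2
def ray(m,px):
    f=200/np.tan(np.radians(m['fovy']/2))
    d=np.asarray(m['rotation'])@np.array([(px[0]-m['cx'])/f,(px[1]-m['cy'])/f,1]);return np.asarray(m['eye']),d
def atz(m,px,z):
    e,d=ray(m,px);return e+d*(z-e[2])/d[2]
def proj(m,p):
    f=200/np.tan(np.radians(m['fovy']/2))
    c=np.asarray(m['rotation']).T@(np.asarray(p)-m['eye']);return np.array([m['cx']+f*c[0]/c[2],m['cy']+f*c[1]/c[2]])
def plan(target,yaw=None):
    """delta in tool axes to put TCP at target with tool pointing down; yaw = angle of tool x in world, deg"""
    s=sense();R=np.array(s['ee_rot']);d=R.T@(np.array(target)-s['tcp_pos'])
    y0=np.degrees(np.arctan2(R[1,0],R[0,0]));t=None
    if yaw is not None:
        t=-np.radians((yaw-y0+180)%360-180)   # tool z is down
    print('t',round(s['time_s'],2),'tcp',np.round(s['tcp_pos'],4),'yaw',round(y0,2),'shift',np.round(d,4),'turn',t, 'j6',np.round(s['joints'][5],1));return d,t
E
python3 - <<'E'
from h import *
a=camera_model('scene');b=camera_model('side')
for n,m,l in (('scene',a,[('hole',(350,179),.084),('stand',(315,205),.062),('red',(294,196),.03),('rack',(262,237),.006),('jar',(342,232),.03),('progc',(358,183),.084)]),
 ('side',b,[('hole',(277,242),.084),('pin',(324,206),.062),('p1',(285,211),.084),('p2',(335,238),.084),('p3',(288,292),.084),('p4',(236,265),.084),('spool',(257,328),.04),('jar',(285,195),.06),('r1',(322,166),.006),('r2',(396,181),.006),('r3',(375,213),.006),('r4',(308,194),.006),('sd',(415,157),.01),('bp1',(328,195),.03),('bp2',(354,162),.03)])):
    for k,p,z in l: print(n,k,np.round(atz(m,p,z),3))
i=capture('side');cv2.imwrite('pics/s1.png',cv2.resize(i[140:320,210:450,::-1],None,fx=3.3,fy=3.3,interpolation=cv2.INTER_CUBIC))
E
```

```text
scene hole [0.623 0.168 0.084]
scene stand [ 0.638 -0.016  0.062]
scene red [ 0.512 -0.012  0.03 ]
scene rack [ 0.601 -0.216  0.006]
scene jar [ 0.775 -0.017  0.03 ]
scene progc [0.661 0.171 0.084]
side hole [0.654 0.207 0.084]
side pin [ 0.619 -0.004  0.062]
side p1 [0.698 0.089 0.084]
side p2 [0.525 0.128 0.084]
side p3 [0.549 0.334 0.084]
side p4 [0.702 0.318 0.084]
side spool [0.581 0.419 0.04 ]
side jar [ 0.753 -0.003  0.06 ]
side r1 [ 0.756 -0.278  0.006]
side r2 [ 0.48  -0.303  0.006]
side r3 [ 0.488 -0.105  0.006]
side r4 [ 0.724 -0.102  0.006]
side sd [ 0.459 -0.484  0.01 ]
side bp1 [ 0.648 -0.097  0.03 ]
side bp2 [ 0.646 -0.319  0.03 ]
```

View pics/s1.png

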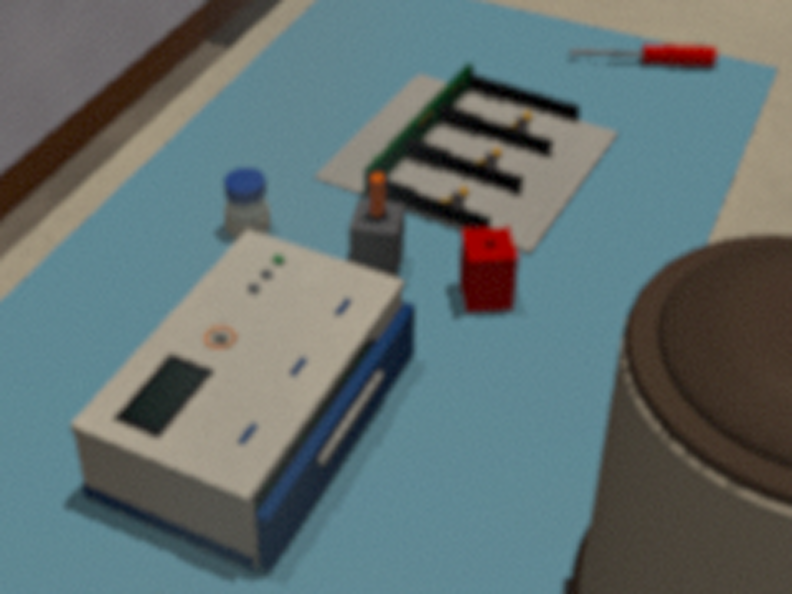

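Crop: the grey stand holds the orange pin at (377,195), the red block with an empty hole is the decoy at (488,270), and the eject hole ring is at (220,338). I'm going for the grey stand and will look from above on the way.

Run:
```python
from h import *
plan([0.56,0.12,0.36],-90)
```

```text
t 0.15 tcp [0.2414 0.5761 0.2914] yaw -22.74 shift [ 0.4702  0.2976 -0.068 ] turn 1.1739013608946371 j6 -14.8
```

Emit:
jog_arm([
  [[0.036,0.023,-0.005,0],[0.036,0.023,-0.005,0],[0.036,0.023,-0.005,0],[0.036,0.023,-0.005,0],[0.036,0.023,-0.005,0],[0.036,0.023,-0.005,0],[0.036,0.023,-0.005,0],[0.036,0.023,-0.005,0],[0.036,0.023,-0.005,0],[0.036,0.023,-0.005,0],[0.036,0.023,-0.005,0],[0.036,0.023,-0.005,0],[0.036,0.022,-0.008,0],[0,0,0,0.168],[0,0,0,0.168],[0,0,0,0.168],[0,0,0,0.168],[0,0,0,0.168],[0,0,0,0.168],[0,0,0,0.166]],
], claw=0.5)

```text
time_s: 2.65
tcp_pos: [0.5578, 0.1207, 0.3598]
ee_rot: [[-0.006, -1.0, -0.001], [-1.0, 0.006, -0.0], [0.0, 0.001, -1.0]]
wrist_force: [-0.1, -0.2, -0.2]
gripper_width: 0.503
gripper_force: 0.0
```

Run:
```python
from h import *
plan([0.56,0.12,0.36],-90)
m=camera_model('wrist');i=capture('wrist');np.save('m1.npy',m,allow_pickle=True);cv2.imwrite('pics/w1.png',i[:,:,::-1])
```

```text
t 2.65 tcp [0.5578 0.1207 0.3598] yaw -90.32 shift [ 0.0006 -0.0022 -0.0002] turn -0.00562854514580432 j6 -28.8
```

View pics/w1.png

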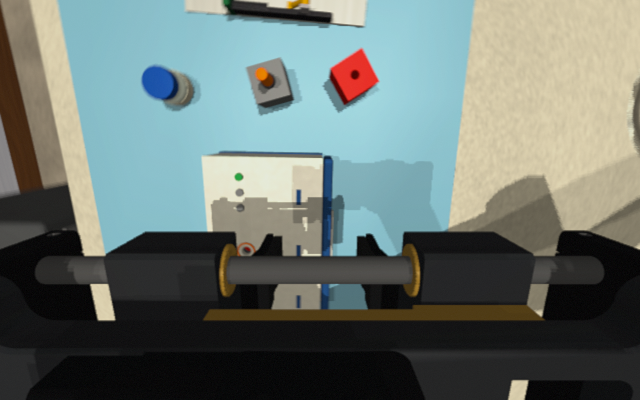

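The wrist view shows the pin top at (264,73) on the grey stand, the red decoy at (354,75), the jar cap at (158,82), and the programmer's near edge from (203,155) to (324,155). The hole is at (246,250), partly hidden.

Run:
```python
from h import *
m=np.load('m1.npy',allow_pickle=True).item()
for k,p,z in [('pin',(264,74),.107),('pcollar',(270,82),.067),('c1',(247,66),.062),('c2',(280,59),.062),('c3',(293,94),.062),('c4',(257,105),.062),('hole',(246,250),.084),('A',(203,155),.084),('B',(324,155),.084),('lane wall end',(332,18),.025)]: print(k,np.round(atz(m,p,z),4))
plan([0.62,0.10,0.25],-90)
```

```text
pin [ 0.616  -0.0094  0.107 ]
pcollar [ 0.616  -0.0077  0.067 ]
c1 [ 0.6439 -0.0267  0.062 ]
c2 [ 0.6034 -0.0343  0.062 ]
c3 [0.5888 0.0055 0.062 ]
c4 [0.6343 0.0182 0.062 ]
hole [0.6553 0.2037 0.084 ]
A [0.6998 0.0781 0.084 ]
B [0.5508 0.079  0.084 ]
lane wall end [ 0.5392 -0.0903  0.025 ]
t 2.7 tcp [0.5578 0.1207 0.3598] yaw -90.52 shift [ 0.0201 -0.0625  0.1098] turn -0.009079521857530703 j6 -29.0
```

Emit:
jog_arm([
  [[0.005,-0.0145,0.027,0],[0.005,-0.0145,0.027,0],[0.01,-0.0145,0.027,0],[0.03,-0.0145,0.027,0],[0,0,0,0]],
], claw=0.45)

```text
time_s: 3.32
tcp_pos: [0.6153, 0.0689, 0.2489]
ee_rot: [[-0.001, -1.0, -0.006], [-1.0, 0.001, -0.002], [0.002, 0.006, -1.0]]
wrist_force: [-0.2, 0.2, 0.4]
gripper_width: 0.447
gripper_force: 0.0
```

Run:
```python
from h import *
plan([0.616,-0.0085,0.15],-90)
m=camera_model('wrist');i=capture('wrist');np.save('m2.npy',m,allow_pickle=True);cv2.imwrite('pics/w2.png',i[:,:,::-1])
```

```text
t 3.33 tcp [0.6153 0.0689 0.2489] yaw -90.06 shift [ 0.0772 -0.0014  0.099 ] turn -0.0009649881188547122 j6 -21.4
```

View pics/w2.png

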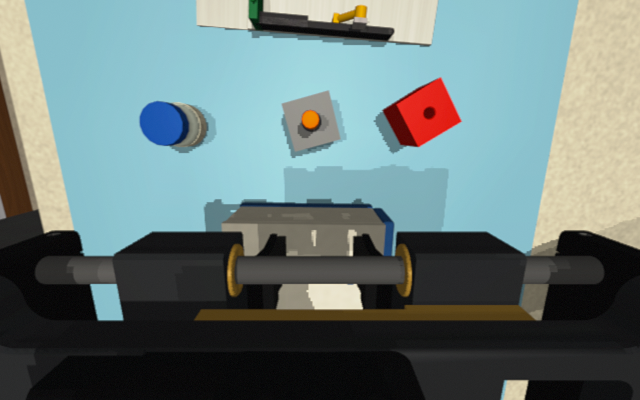

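The pin top is at (311,119), centred on the grey stand, with the red block to its right at (425,112).

Run:
```python
from h import *
m=np.load('m2.npy',allow_pickle=True).item()
for k,p,z in [('pin',(311,119.5),.107),('c',(282,104),.062),('c',(331,92),.062),('c',(341,136),.062),('c',(293,155),.062),('wall',(394,37),.025),('wall0',(262,23),.025),('rackfloor',(436,44),.006),('fl',(197,25),.006)]: print(k,np.round(atz(m,p,z),4))
```

```text
pin [ 0.62  -0.009  0.107]
c [ 0.6467 -0.0244  0.062 ]
c [ 0.6029 -0.0344  0.062 ]
c [0.5934 0.0035 0.062 ]
c [0.6379 0.0207 0.062 ]
wall [ 0.5408 -0.089   0.025 ]
wall0 [ 0.6676 -0.1009  0.025 ]
rackfloor [ 0.4926 -0.0881  0.006 ]
fl [ 0.7364 -0.1052  0.006 ]
```

Emit:
jog_arm([
  [[0.026,-0.0014,0,0],[0.026,-0.0014,0,0],[0.0257,-0.0014,0,0],[0,0,0.03,0],[0,0,0.03,0],[0,0,0.03,0],[0,0,0.018,0],[0,0,0,0]],
])

```text
time_s: 4.38
tcp_pos: [0.6198, -0.0063, 0.1439]
ee_rot: [[0.002, -1.0, -0.001], [-1.0, -0.002, -0.0], [0.0, 0.001, -1.0]]
wrist_force: [-0.6, -1.1, -0.2]
gripper_width: 0.453
gripper_force: 0.0
```

Run:
```python
from h import *
plan([0.6195,-0.0088,0.140],-90)
```

```text
t 4.38 tcp [ 0.6198 -0.0063  0.1439] yaw -89.89 shift [0.0025 0.0003 0.0039] turn 0.0018437196008675278 j6 -14.3
```

Emit:
jog_arm([
  [[0.002,0,0.002,0],[0,0,0,0],[0,0,0,0]],
])

```text
time_s: 4.75
tcp_pos: [0.6205, -0.0089, 0.1432]
ee_rot: [[0.0, -1.0, 0.002], [-1.0, -0.0, 0.0], [-0.0, -0.002, -1.0]]
wrist_force: [-0.1, -0.6, -0.2]
gripper_width: 0.451
gripper_force: 0.0
```

Emit:
jog_arm([
  [[0,0,0,0],[0,0,0,0],[0,0,0,0],[0,0,0,0],[0,0,0,0]],
], claw=0)

```text
time_s: 5.38
tcp_pos: [0.6203, -0.009, 0.1422]
ee_rot: [[0.0, -1.0, 0.0], [-1.0, -0.0, -0.0], [0.0, -0.0, -1.0]]
wrist_force: [0.1, 0.0, 0.4]
gripper_width: 0.148
gripper_force: 30.0
```

Run:
```python
from h import *
plan([0.6195,-0.0088,0.140],-90);s=sense();print(s['gripper_width']*87,s['gripper_force'],s['wrist_force'])
```

```text
t 5.38 tcp [ 0.6203 -0.009   0.1422] yaw -90.0 shift [-0.0002  0.0008  0.0022] turn 5.7132526595684275e-05 j6 -14.1
12.8920630715733 29.988528502872214 [0.13296696 0.03862281 0.43217828]
```

Emit:
jog_arm([
  [[0,0,-0.02,0],[0,0,-0.03,0],[0,0,-0.04,0],[0,0,-0.04,0],[-0.03,-0.0035,-0.01,0],[-0.03,-0.0035,0,0],[-0.03,-0.0035,0,0],[-0.03,-0.0035,0,0],[-0.03,-0.0035,0,0],[-0.03,-0.0035,0,0],[-0.03,-0.0035,0,0],[-0.03,-0.0035,0,0],[-0.03,-0.0035,0,0],[-0.03,-0.0035,0,0],[0,0,0,0],[0,0,0,0]],
])

```text
time_s: 7.38
tcp_pos: [0.6551, 0.2912, 0.2819]
ee_rot: [[0.0, -1.0, -0.001], [-1.0, -0.0, -0.001], [0.001, 0.001, -1.0]]
wrist_force: [-0.0, 0.4, -0.8]
gripper_width: 0.15
gripper_force: 30.0
```

Run:
```python
from h import *
plan([0.655,0.204,0.25],-90)
m=camera_model('wrist');i=capture('wrist');np.save('m3.npy',m,allow_pickle=True);cv2.imwrite('pics/w3.png',i[:,:,::-1])
```

```text
t 7.38 tcp [0.6551 0.2912 0.2819] yaw -89.99 shift [0.0872 0.0001 0.032 ] turn 0.00020611315266482965 j6 -36.8
```

View pics/w3.png

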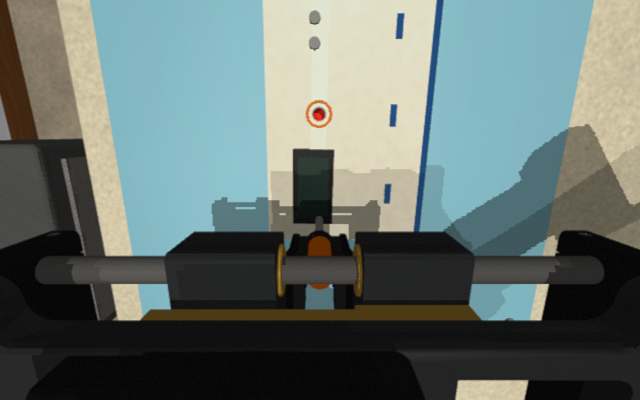

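The eject hole is at (319,114), with the red button visible in it. The held pin's tip is at about (319,218).

Run:
```python
from h import *
m=np.load('m3.npy',allow_pickle=True).item()
print(atz(m,(319,114),.084),atz(m,(319,218),.147),atz(m,(265,0),.084),atz(m,(270,180),.084),proj(m,(.655,.2912,.147)),[np.round(atz(m,p,.084),4) for p in ((400,26),(393,115),(388,193))])
plan(np.r_[atz(m,(319,114),.084)[:2],.25])
```

```text
[0.65455527 0.20602537 0.084     ] [0.65458203 0.28941592 0.147     ] [0.70101732 0.11249925 0.084     ] [0.70312826 0.26843559 0.084     ] [318.47939104 220.13527508] [array([0.5835, 0.1324, 0.084 ]), array([0.585 , 0.2069, 0.084 ]), array([0.5854, 0.2816, 0.084 ])]
t 7.42 tcp [0.6551 0.2907 0.2821] yaw -90.02 shift [0.0847 0.0005 0.0322] turn None j6 -36.8
```

Emit:
jog_arm([
  [[0.028,0.0005,0,0],[0.028,0,0,0],[0.0285,0,0,0],[0,0,0.02,0],[0,0,0.02,0],[0,0,0.01,0],[0,0,0,0],[0,0,0,0]],
])

```text
time_s: 8.43
tcp_pos: [0.6552, 0.2064, 0.2333]
ee_rot: [[0.0, -1.0, 0.002], [-1.0, -0.0, 0.001], [-0.001, -0.002, -1.0]]
wrist_force: [-0.3, 0.7, -0.1]
gripper_width: 0.151
gripper_force: 30.0
```

Run:
```python
from h import *
plan([0.6546,0.2065,0.185],-90)
```

```text
t 8.43 tcp [0.6552 0.2064 0.2333] yaw -90.0 shift [-0.0001  0.0006  0.0483] turn 1.2996911350212622e-05 j6 -31.0
```

Emit:
jog_arm([
  [[0,0.0005,0.01,0],[0,0,0.01,0],[0,0,0.01,0],[0,0,0.009,0],[0,0,0.006,0],[0,0,0.004,0],[0,0,0.001,0],[0,0,0,0]],
])

```text
time_s: 9.43
tcp_pos: [0.6548, 0.2066, 0.1848]
ee_rot: [[0.001, -1.0, 0.003], [-1.0, -0.001, 0.0], [-0.0, -0.003, -1.0]]
wrist_force: [-2.4, 0.3, 9.3]
gripper_width: 0.15
gripper_force: 30.1
```

Emit:
jog_arm([
  [[0,0,0,0],[0,0,0,0],[0,0,-0.02,0],[0,0,-0.03,0],[0,0,-0.03,0],[0,0,-0.02,0],[-0.03,0,0,0],[-0.03,0,0,0],[-0.03,0,0,0],[0,0.02,0,0],[0,0.02,0,0],[0,0.02,0,0],[0,0,0,0]],
])

```text
time_s: 11.05
tcp_pos: [0.5932, 0.2979, 0.2821]
ee_rot: [[0.002, -1.0, -0.001], [-1.0, -0.002, -0.0], [0.0, 0.001, -1.0]]
wrist_force: [-0.2, 0.7, -0.1]
gripper_width: 0.149
gripper_force: 30.0
```

Run:
```python
from h import *
plan([0.62,-0.009,0.285],-90)
m=camera_model('wrist');i=capture('wrist');np.save('m4.npy',m,allow_pickle=True);cv2.imwrite('pics/w4.png',i[:,:,::-1])
```

```text
t 11.05 tcp [0.5932 0.2979 0.2821] yaw -89.88 shift [ 0.3069 -0.0262 -0.0028] turn 0.0020635261255323367 j6 -40.5
```

View pics/w4.png

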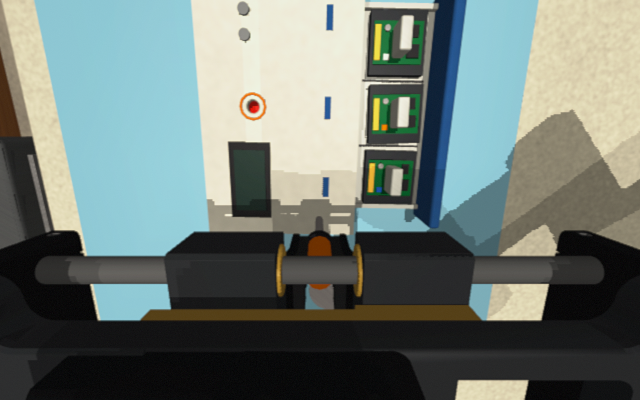

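The tray is fully out with three carriers. Their grip blocks are at about (406,32), (404,103) and (396,180), with the gold connectors towards +x. Next I return the pin to the recorded pose.

Emit:
jog_arm([
  [[0.034,-0.003,0,0],[0.034,-0.003,0,0],[0.034,-0.003,0,0],[0.034,-0.003,0,0],[0.034,-0.003,0,0],[0.034,-0.003,0,0],[0.034,-0.003,0,0],[0.034,-0.003,0,0],[0.034,-0.003,0,0],[0,0,0.02,0],[0,0,0.02,0],[0,0,0.02,0],[0,0,0,0],[0,0,0,0]],
])

```text
time_s: 12.85
tcp_pos: [0.6222, -0.0094, 0.2228]
ee_rot: [[0.0, -1.0, 0.001], [-1.0, -0.0, -0.0], [0.0, -0.001, -1.0]]
wrist_force: [0.1, -0.2, 0.0]
gripper_width: 0.149
gripper_force: 30.0
```

Run:
```python
from h import *
plan([0.6203,-0.009,0.142],-90)
m=np.load('m4.npy',allow_pickle=True).item()
for k,z,ps in (('blk',.061,((406,32),(404,103),(396,180))),('pl',.027,((368,8),(425,10),(423,77),(367,77),(366,84),(420,84),(418,143),(364,143),(364,151),(415,151),(413,205),(362,201)))):
    for p in ps: print(k,p,np.round(atz(m,p,z)[:2],4))
```

```text
t 12.85 tcp [ 0.6222 -0.0094  0.2228] yaw -89.99 shift [-0.0004  0.002   0.0808] turn 0.00021759492799134289 j6 -14.0
blk (406, 32) [0.5102 0.1367]
blk (404, 103) [0.5074 0.2006]
blk (396, 180) [0.5102 0.2786]
pl (368, 8) [0.5422 0.1043]
pl (425, 10) [0.483 0.106]
pl (423, 77) [0.4793 0.1705]
pl (367, 77) [0.5405 0.1706]
pl (366, 84) [0.5413 0.1777]
pl (420, 84) [0.482  0.1776]
pl (418, 143) [0.4788 0.2408]
pl (364, 143) [0.5409 0.241 ]
pl (364, 151) [0.5406 0.25  ]
pl (415, 151) [0.4815 0.2499]
pl (413, 205) [0.4786 0.3143]
pl (362, 201) [0.5406 0.3094]
```

Emit:
jog_arm([
  [[0,0.002,0.01,0],[0,0,0.01,0],[0,0,0.015,0],[0,0,0.015,0],[0,0,0.015,0],[0,0,0.01,0],[0,0,0.004,0],[0,0,0,0],[0,0,0,0]],
])

```text
time_s: 13.98
tcp_pos: [0.6192, -0.0095, 0.1436]
ee_rot: [[0.0, -1.0, 0.0], [-1.0, -0.0, 0.0], [-0.0, -0.0, -1.0]]
wrist_force: [-0.6, 0.0, -1.1]
gripper_width: 0.147
gripper_force: 30.0
```

Emit:
jog_arm([
  [[0,-0.0005,0.0015,0],[0,0,0,0]],
])

```text
time_s: 14.22
tcp_pos: [0.6197, -0.0095, 0.1422]
ee_rot: [[0.0, -1.0, 0.0], [-1.0, -0.0, -0.0], [0.0, -0.0, -1.0]]
wrist_force: [0.1, 0.6, 0.3]
gripper_width: 0.154
gripper_force: 30.0
```

Emit:
jog_arm([
  [[0,0,0,0],[0,0,0,0],[0,0,0,0],[0,0,-0.03,0],[0,0,-0.04,0],[0,0,-0.04,0],[-0.02,0,-0.04,0],[-0.02,0,0,0],[-0.02,0,0,0],[0,0,0,0]],
], claw=0.4)

```text
time_s: 15.48
tcp_pos: [0.6191, 0.052, 0.29]
ee_rot: [[0.002, -1.0, -0.003], [-1.0, -0.002, -0.001], [0.001, 0.003, -1.0]]
wrist_force: [-0.6, -0.2, 1.3]
gripper_width: 0.404
gripper_force: 0.0
```

Run:
```python
from h import *
plan([0.56,0.0,0.30],-90)
m=camera_model('wrist');i=capture('wrist');np.save('m5.npy',m,allow_pickle=True);cv2.imwrite('pics/w5.png',i[:,:,::-1])
```

```text
t 15.47 tcp [0.6191 0.052  0.29  ] yaw -89.89 shift [ 0.0518  0.0593 -0.0097] turn 0.0019851565621805145 j6 -19.6
```

View pics/w5.png

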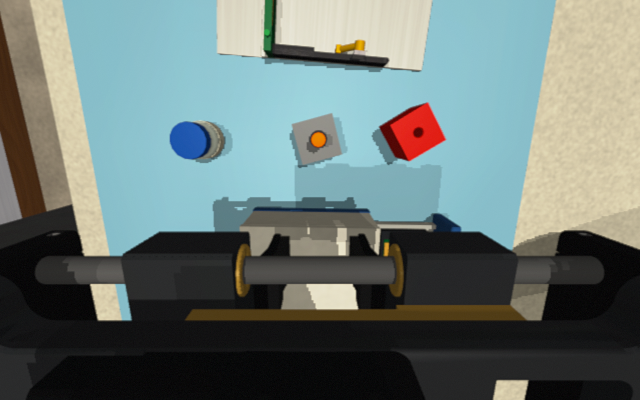

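The pin stands back in its grey stand at (319,140), and the rack's edge is visible at the top. Now the rack.

Emit:
jog_arm([
  [[0.03,0.007,-0.008,0],[0.03,0.007,-0.008,0],[0.03,0.007,-0.008,0],[0.03,0.007,-0.008,0],[0.03,0.007,-0.008,0],[0.022,0,0,0],[0,0,0,0],[0,0,0,0]],
])

```text
time_s: 16.52
tcp_pos: [0.5845, -0.1215, 0.331]
ee_rot: [[-0.0, -1.0, -0.001], [-1.0, 0.0, 0.0], [-0.0, 0.001, -1.0]]
wrist_force: [0.5, -0.5, 0.6]
gripper_width: 0.4
gripper_force: 0.0
```

Run:
```python
from h import *
plan([0.56,0.0,0.30],-90)
m=camera_model('wrist');i=capture('wrist');np.save('m6.npy',m,allow_pickle=True);cv2.imwrite('pics/w6.png',cv2.resize(i[:250,:,::-1],(800,312)))
```

```text
t 16.52 tcp [ 0.5845 -0.1215  0.331 ] yaw -90.02 shift [-0.1215  0.0245  0.031 ] turn -0.00038698202607344534 j6 -3.8
```

View pics/w6.png

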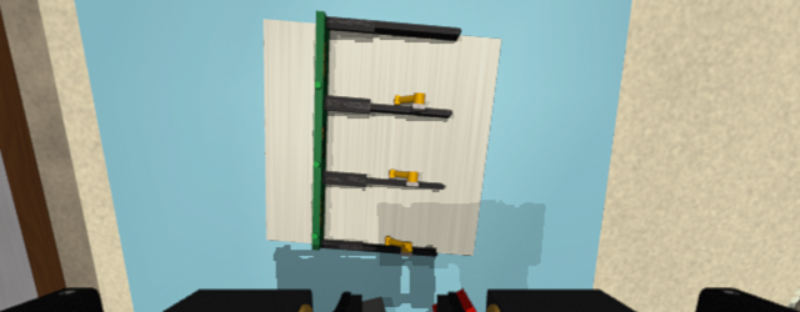

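The rack is seen from above with its open side to the right (-x). The wall ends are at (460,35), (450,113), (442,186) and (435,251). The backplane runs (320,12)–(316,248), the floor's right edge (500,39)–(473,254), and the yellow catches are at (410,100), (405,176) and (398,243).

Run:
```python
from h import *
m=np.load('m6.npy',allow_pickle=True).item()
i=cv2.imread('pics/w6.png')
for k,z,ps in (('floor',.006,((264,20),(500,39),(473,254),(267,240))),('wallend top',.025,((460,31),(451,113),(443,186),(435,252))),('bp',.04,((326,13),(321,248),(316,12))),('wall root',.025,((328,19),(326,100),(324,175),(321,243))),('catch pivot',.036,((424,100),(418,177),(410,245)))):
    for p in ps: print(k,p,np.round(atz(m,np.array(p)/1.25,z)[:2],4))
```

```text
floor (264, 20) [ 0.7184 -0.3313]
floor (500, 39) [ 0.4809 -0.3143]
floor (473, 254) [ 0.4972 -0.0904]
floor (267, 240) [ 0.7354 -0.1072]
wallend top (460, 31) [ 0.5246 -0.3155]
wallend top (451, 113) [ 0.5307 -0.2416]
wallend top (443, 186) [ 0.5367 -0.1691]
wallend top (435, 252) [ 0.5434 -0.0972]
bp (326, 13) [ 0.6502 -0.3254]
bp (321, 248) [ 0.6664 -0.1052]
bp (316, 12) [ 0.6593 -0.3262]
wall root (328, 19) [ 0.6511 -0.3257]
wall root (326, 100) [ 0.6566 -0.2539]
wall root (324, 175) [ 0.6623 -0.1805]
wall root (321, 243) [ 0.6694 -0.1075]
catch pivot (424, 100) [ 0.5589 -0.252 ]
catch pivot (418, 177) [ 0.5639 -0.1787]
catch pivot (410, 245) [ 0.5716 -0.1075]
```

```bash
python3 - <<'E'
from h import *
m=np.load('m6.npy',allow_pickle=True).item()
i=cv2.imread('pics/w6.png')
g=i.max(2).astype(int)
# columns 385..432 world wall thin part ; each column: dark run near each wall
P=[((460,35),(328,22)),((451,113),(326,103)),((443,186),(324,177)),((435,251),(321,245))]
for (a,b) in P:
    T=[];B=[]
    for u in range(335,int(a[0])-6,2):
        v=b[1]+(a[1]-b[1])*(u-b[0])/(a[0]-b[0])
        rows=np.arange(int(v)-14,int(v)+15);rows=rows[(rows>=0)&(rows<312)]
        d=rows[g[rows,u]<75]
        if len(d)>2: T.append((u,d.min()-.5,d.max()+.5))
    T=np.array(T)
    out=[]
    for u,t,bt in T[::4]:
        x1=atz(m,((u+.5)/1.25-.5,(t+.5)/1.25-.5),.025);x2=atz(m,((u+.5)/1.25-.5,(bt+.5)/1.25-.5),.025)
        out.append((x1[0],x1[1],x2[1]))
    print(np.round(np.array(out),4).tolist())
E
python3 - <<'E'
import cv2;i=cv2.imread('pics/w6.png')
cv2.imwrite('pics/w6c.png',cv2.resize(i[0:262,250:510],None,fx=2.25,fy=2.25,interpolation=cv2.INTER_CUBIC))
E
```

```text
[[0.6445, -0.3271, -0.316], [0.6369, -0.3262, -0.3152], [0.6293, -0.3254, -0.3143], [0.6216, -0.3254, -0.3143], [0.614, -0.3237, -0.3134], [0.6064, -0.3237, -0.3134], [0.5987, -0.3237, -0.3126], [0.5911, -0.3228, -0.3117], [0.5834, -0.322, -0.3117], [0.5758, -0.322, -0.3109], [0.5681, -0.3211, -0.3109], [0.5604, -0.3203, -0.31], [0.5527, -0.3194, -0.3091], [0.545, -0.3194, -0.3083], [0.5373, -0.3186, -0.3074]]
[[0.6475, -0.2572, -0.2441], [0.6396, -0.2563, -0.2432], [0.6316, -0.2554, -0.2432], [0.6236, -0.2554, -0.2422], [0.6156, -0.2544, -0.2413], [0.6076, -0.2498, -0.2422], [0.5996, -0.2498, -0.2422], [0.5915, -0.2488, -0.2413], [0.5835, -0.2497, -0.2413], [0.5754, -0.2479, -0.2403], [0.5673, -0.245, -0.2394], [0.5592, -0.245, -0.2394], [0.5512, -0.246, -0.2384], [0.5431, -0.245, -0.2375]]
[[0.6508, -0.1832, -0.1709], [0.6424, -0.1832, -0.1709], [0.634, -0.1822, -0.1698], [0.6256, -0.1812, -0.1688], [0.6172, -0.1781, -0.1719], [0.6088, -0.177, -0.1719], [0.6004, -0.176, -0.1719], [0.5919, -0.177, -0.1708], [0.5835, -0.176, -0.1698], [0.5623, -0.1729, -0.1677], [0.5539, -0.1729, -0.1677], [0.5454, -0.1718, -0.1677]]
[[0.6539, -0.1105, -0.1015], [0.6451, -0.1105, -0.1003], [0.6364, -0.1093, -0.1003], [0.6276, -0.1093, -0.0992], [0.6188, -0.1071, -0.098], [0.61, -0.1059, -0.098], [0.6012, -0.1059, -0.0969], [0.5924, -0.1059, -0.0957], [0.5835, -0.1048, -0.0946], [0.5658, -0.1036, -0.0934], [0.557, -0.1025, -0.0934]]
```

View pics/w6c.png

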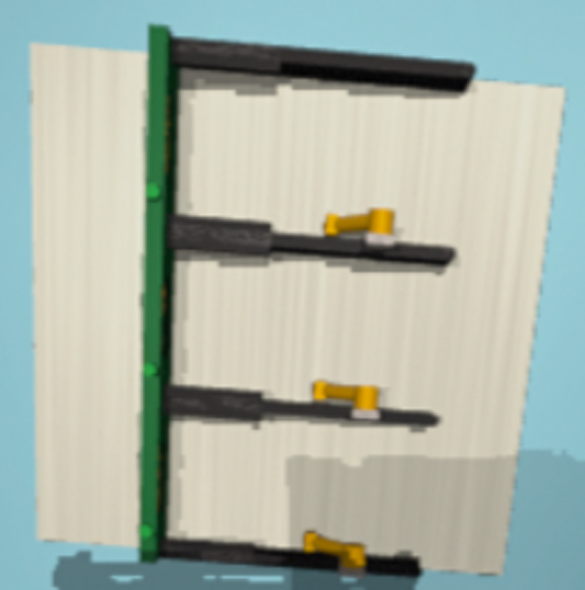

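The crop confirms three empty lanes, with each catch on the +y side of its lane. Rack origin is about (0.632,-0.214), yaw -4.6°, pitch 74 mm. Next is carrier A at (0.5105,0.138).

Emit:
jog_arm([
  [[-0.026,0.0074,0.007,0],[-0.026,0.0074,0.007,0],[-0.026,0.0074,0.007,0],[-0.026,0.0074,0.007,0],[-0.026,0.0074,0.007,0],[-0.026,0.0074,0.007,0],[-0.026,0.0074,0.007,0],[-0.026,0.0074,0.007,0],[-0.026,0.0074,0.007,0],[-0.026,0.0074,0.007,0],[0,0,0.03,0],[0,0,0.03,0],[0,0,0,0],[0,0,0,0]],
], claw=0.36)

```text
time_s: 18.32
tcp_pos: [0.5113, 0.1391, 0.2028]
ee_rot: [[0.001, -1.0, 0.002], [-1.0, -0.001, 0.0], [-0.0, -0.002, -1.0]]
wrist_force: [0.2, 0.4, 0.8]
gripper_width: 0.36
gripper_force: 0.0
```

Run:
```python
from h import *
plan([0.5105,0.138,0.101],-90.7)
i=capture('side');cv2.imwrite('pics/s2.png',i[:,:,::-1])
i=cv2.imread('pics/s2.png');cv2.imwrite('pics/s2c.png',cv2.resize(i[190:330,200:400],None,fx=3,fy=3,interpolation=cv2.INTER_CUBIC))
```

```text
t 18.32 tcp [0.5113 0.1391 0.2028] yaw -89.94 shift [0.0012 0.001  0.1018] turn 0.013323008525856807 j6 -32.8
```

Measurements are consistent, so I'll descend and grip without viewing.

Emit:
jog_arm([
  [[0.001,0.0005,0.025,0.013],[0,0,0.025,0],[0,0,0.025,0],[0,0,0.018,0],[0,0,0.008,0],[0,0,0,0],[0,0,0,0]],
])

```text
time_s: 19.25
tcp_pos: [0.5109, 0.1379, 0.1018]
ee_rot: [[-0.013, -1.0, 0.002], [-1.0, 0.013, 0.001], [-0.001, -0.002, -1.0]]
wrist_force: [0.0, 0.5, 0.4]
gripper_width: 0.358
gripper_force: 0.0
```

Emit:
jog_arm([
  [[0,0,0,0],[0,0,0,0],[0,0,0,0],[0,0,0,0],[0,0,0,0]],
], claw=0)

```text
time_s: 19.88
tcp_pos: [0.5102, 0.1375, 0.101]
ee_rot: [[-0.013, -1.0, 0.0], [-1.0, 0.013, -0.0], [0.0, -0.0, -1.0]]
wrist_force: [-1.0, 0.3, 3.8]
gripper_width: 0.138
gripper_force: 30.0
```

Emit:
jog_arm([
  [[0,0,-0.015,0],[0,0,-0.025,0],[0,0,-0.035,0],[0,0,-0.035,0],[0,0,-0.035,0],[0,0,0,0],[0,0,0,0]],
])

```text
time_s: 20.75
tcp_pos: [0.5094, 0.1372, 0.2452]
ee_rot: [[-0.014, -1.0, -0.001], [-1.0, 0.014, -0.0], [0.0, 0.001, -1.0]]
wrist_force: [-0.1, -0.6, -2.0]
gripper_width: 0.132
gripper_force: 30.0
```

Run:
```python
from h import *
s=sense();m=camera_model('wrist');i=capture('wrist');np.save('m7.npy',m,allow_pickle=True);cv2.imwrite('pics/w7.png',i[:,:,::-1])
R=np.array(s['ee_rot']);
P=lambda v: s['tcp_pos']+R@np.array(v)
print(s['tcp_pos'],[np.round(proj(m,P(v)),1) for v in ((.032,.03,.074),(.032,-.03,.074),(.021,.03,.073),(.021,-.03,.073),(.015,.006,.04),(.015,-.006,.04))])
cv2.imwrite('pics/w7c.png',cv2.resize(i[130:300,200:440,::-1],None,fx=3.3,fy=3.3,interpolation=cv2.INTER_CUBIC))
```

```text
[0.50943227 0.13718862 0.24522183] [array([370.4, 196.9]), array([266.1, 196.9]), array([369.9, 215.8]), array([266.7, 215.8]), array([330.7, 246.6]), array([305.5, 246.6])]
```

View pics/w7c.png

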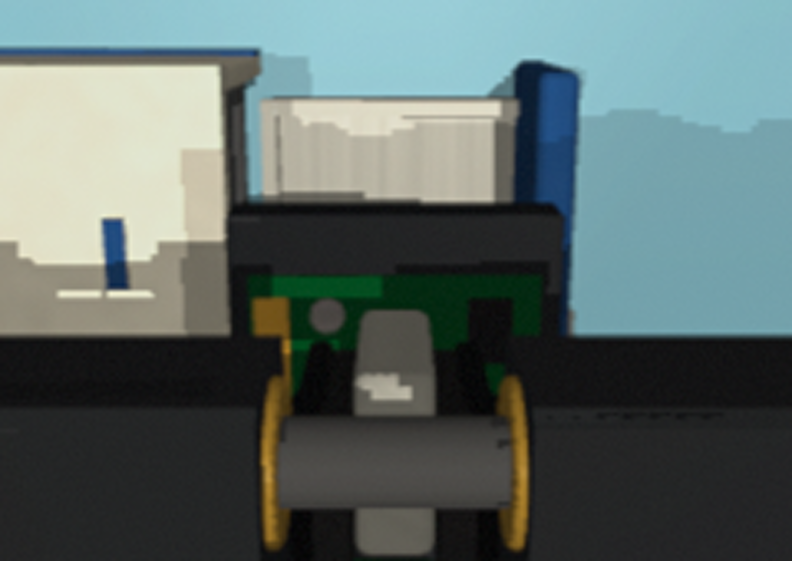

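The crop shows the carrier held level, its near edge at crop row 213. That puts it about 1.5 mm towards -y from the tool centre. Carrying it to the -y lane's mouth.

Emit:
jog_arm([
  [[0.0344,0.0013,0,0],[0.0344,0.0013,0,0],[0.0344,0.0013,0,0],[0.0344,0.0013,0,0],[0.0344,0.0013,0,0],[0.0344,0.0013,0,0],[0.0344,0.0013,0,0],[0.0344,0.0013,0,0],[0.0344,0.0013,0,0],[0.0344,0.0013,0,0],[0.0344,0.0013,0,0],[0.0344,0.0013,0,0],[0,0,0,0.068],[0,0,0.03,0],[0,0,0.03,0],[0,0,0.03,0],[0,0,0,0],[0,0,0,0]],
])

```text
time_s: 23.05
tcp_pos: [0.4896, -0.2753, 0.1561]
ee_rot: [[-0.08, -0.997, 0.0], [-0.997, 0.08, -0.001], [0.001, -0.0, -1.0]]
wrist_force: [0.1, -0.0, -0.7]
gripper_width: 0.134
gripper_force: 30.0
```

Run:
```python
from h import *
plan([0.4876,-0.2752,0.0935],-94.6)
m=camera_model('wrist');i=capture('wrist');np.save('m8.npy',m,allow_pickle=True);cv2.imwrite('pics/w8.png',i[:,:,::-1])
```

```text
t 23.05 tcp [ 0.4896 -0.2753  0.1561] yaw -94.61 shift [0.0001 0.002  0.0626] turn -0.0002476396237597285 j6 8.2
```

View pics/w8.png

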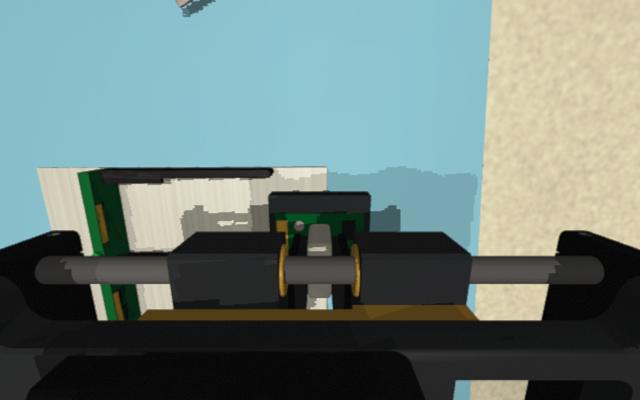

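The outer -y wall runs from (105,174) to (272,174), with its end at column 272. The floor's front corner is at (327,168) and the held carrier's front edge is on row 193.

Run:
```python
from h import *
m=np.load('m8.npy',allow_pickle=True).item()
g=cv2.imread('pics/w8.png').max(2).astype(int)
for u in range(125,275,15):
    r=np.arange(160,192);d=r[g[r,u]<75];print(u,d.min(),d.max(),np.round(atz(m,(u,d.min()-.5),.025)[:2],4),np.round(atz(m,(u,d.max()+.5),.025)[:2],4),np.round(atz(m,(u,d.max()+.5),.006)[:2],4))
for p in ((272,172),(273,176)): print(atz(m,p,.025))
print(atz(m,(327,168),.006),atz(m,(37,168),.006))
c=np.array([[p[0],p[1]] for p in [atz(m,(88,172),.03),atz(m,(110,320),.03)]]);print(c)
```

```text
125 168 183 [ 0.6318 -0.3295] [ 0.6347 -0.3175] [ 0.6476 -0.3153]
140 168 182 [ 0.6205 -0.3286] [ 0.6231 -0.3173] [ 0.635  -0.3152]
155 168 182 [ 0.6092 -0.3276] [ 0.6117 -0.3164] [ 0.6226 -0.3142]
170 168 177 [ 0.5979 -0.3267] [ 0.5995 -0.3193] [ 0.6094 -0.3173]
185 168 177 [ 0.5866 -0.3258] [ 0.5881 -0.3183] [ 0.597  -0.3163]
200 168 177 [ 0.5754 -0.3249] [ 0.5767 -0.3174] [ 0.5847 -0.3153]
215 168 177 [ 0.5641 -0.324 ] [ 0.5653 -0.3165] [ 0.5723 -0.3143]
230 168 177 [ 0.5528 -0.3231] [ 0.554  -0.3156] [ 0.56   -0.3133]
245 168 177 [ 0.5415 -0.3222] [ 0.5426 -0.3147] [ 0.5476 -0.3123]
260 168 177 [ 0.5302 -0.3213] [ 0.5312 -0.3137] [ 0.5353 -0.3113]
[ 0.52160347 -0.3171649   0.025     ]
[ 0.52121052 -0.31408208  0.025     ]
[ 0.4795124  -0.31464529  0.006     ] [ 0.71637282 -0.33377117  0.006     ]
[[ 0.65657407 -0.32869771]
 [ 0.67234388 -0.20435842]]
```

Lane centre at the current x comes out at -0.2762 and the carrier is at about -0.2766, so it is aligned. Lowering it and sliding in.

Emit:
jog_arm([
  [[0,0,0.02,0],[0,0,0.02,0],[0,0,0.015,0],[0,0,0.0065,0],[0,0,0,0],[0,0,0,0],[0,-0.01,0,0],[0,-0.01,0,0],[0,-0.01,0,0],[0,-0.01,0,0],[0,-0.01,0,0],[0,0,0,0]],
])

```text
time_s: 24.6
tcp_pos: [0.5399, -0.2791, 0.0941]
ee_rot: [[-0.081, -0.997, 0.0], [-0.997, 0.081, -0.0], [0.0, -0.0, -1.0]]
wrist_force: [-0.0, -0.1, -0.6]
gripper_width: 0.135
gripper_force: 30.0
```

Run:
```python
from h import *
s=sense();x=s['tcp_pos'][0];print(s['wrist_force'])
plan([x,-.2852+.0013+(.6-x)*.0817,.0935],-94.65)
```

```text
[-0.01724172 -0.08848629 -0.63884108]
t 24.6 tcp [ 0.5399 -0.2791  0.0941] yaw -94.62 shift [-0.0001  0.      0.0006] turn 0.0004654611282504 j6 7.5
```

Emit:
jog_arm([
  [[0,-0.008,0.0003,0],[0,-0.008,0,0],[0,-0.008,0,0],[0,-0.008,0,0],[0,-0.008,0,0],[0,-0.008,0,0],[0,-0.008,0,0],[0,-0.008,0,0],[0,-0.006,0,0],[0,0,0,0]],
])

```text
time_s: 25.85
tcp_pos: [0.6093, -0.2848, 0.0939]
ee_rot: [[-0.081, -0.997, 0.0], [-0.997, 0.081, -0.0], [0.0, -0.0, -1.0]]
wrist_force: [0.2, 0.2, -1.0]
gripper_width: 0.131
gripper_force: 30.0
```

Run:
```python
from h import *
s=sense();x=s['tcp_pos'][0];print(s['wrist_force'])
plan([x,-.2852+.0013+(.6-x)*.0817,.0935],-94.65)
```

```text
[ 0.21160069  0.17418836 -1.00041687]
t 25.85 tcp [ 0.6093 -0.2848  0.0939] yaw -94.63 shift [-0.0001  0.      0.0004] turn 0.0002728154947592219 j6 6.7
```

Emit:
jog_arm([
  [[0,-0.004,0,0],[0,-0.004,0,0],[0,-0.003,0,0],[0,-0.002,0,0],[0,0,0,0]],
])

```text
time_s: 26.48
tcp_pos: [0.622, -0.2858, 0.0939]
ee_rot: [[-0.081, -0.997, 0.0], [-0.997, 0.081, -0.0], [0.0, -0.0, -1.0]]
wrist_force: [-1.0, -0.4, -2.0]
gripper_width: 0.134
gripper_force: 30.0
```

Emit:
jog_arm([
  [[0,-0.002,0,0],[0,0,0,0]],
])

```text
time_s: 26.72
tcp_pos: [0.6239, -0.286, 0.094]
ee_rot: [[-0.081, -0.997, 0.0], [-0.997, 0.081, -0.0], [0.0, -0.0, -1.0]]
wrist_force: [0.5, 0.5, -1.6]
gripper_width: 0.136
gripper_force: 30.0
```

Emit:
jog_arm([
  [[0,-0.002,0,0],[0,0,0,0]],
])

```text
time_s: 26.98
tcp_pos: [0.6259, -0.2862, 0.094]
ee_rot: [[-0.081, -0.997, 0.0], [-0.997, 0.081, -0.0], [0.0, -0.0, -1.0]]
wrist_force: [0.2, 0.5, -1.5]
gripper_width: 0.134
gripper_force: 30.0
```

Emit:
jog_arm([
  [[0,-0.002,0,0],[0,0,0,0]],
])

```text
time_s: 27.22
tcp_pos: [0.6269, -0.2862, 0.0937]
ee_rot: [[-0.081, -0.997, -0.003], [-0.997, 0.081, 0.001], [-0.0, 0.003, -1.0]]
wrist_force: [-2.4, -0.1, 0.1]
gripper_width: 0.137
gripper_force: 30.0
```

Emit:
jog_arm([
  [[0,-0.002,0,0],[0,0,0,0]],
])

```text
time_s: 27.48
tcp_pos: [0.6273, -0.2863, 0.0934]
ee_rot: [[-0.081, -0.997, -0.007], [-0.997, 0.081, 0.001], [-0.001, 0.007, -1.0]]
wrist_force: [-6.5, 0.4, 1.7]
gripper_width: 0.133
gripper_force: 30.0
```

Emit:
jog_arm([
  [[0,-0.001,0,0],[0,0,0,0]],
])

```text
time_s: 27.72
tcp_pos: [0.6274, -0.2864, 0.0933]
ee_rot: [[-0.082, -0.997, -0.009], [-0.997, 0.082, 0.002], [-0.001, 0.009, -1.0]]
wrist_force: [-7.1, -0.1, 2.1]
gripper_width: 0.133
gripper_force: 30.0
```

Emit:
jog_arm([
  [[0,0.0015,0.0005,0],[0,0,0,0]],
])

```text
time_s: 27.98
tcp_pos: [0.6271, -0.2863, 0.093]
ee_rot: [[-0.081, -0.997, -0.005], [-0.997, 0.081, 0.001], [-0.001, 0.006, -1.0]]
wrist_force: [-5.8, 1.0, 1.4]
gripper_width: 0.134
gripper_force: 30.0
```

Emit:
jog_arm([
  [[0,0,0,0],[0,0,0,0],[0,0,0,0],[0,0,-0.015,0],[0,0,-0.04,0],[0,0,-0.06,0],[0,0,-0.04,0],[0,0,0,-0.068],[0,0,0,0]],
], claw=0.3)

```text
time_s: 29.1
tcp_pos: [0.6294, -0.2864, 0.2503]
ee_rot: [[-0.014, -1.0, 0.003], [-1.0, 0.014, -0.0], [0.0, -0.003, -1.0]]
wrist_force: [0.4, 0.6, -0.3]
gripper_width: 0.299
gripper_force: 0.0
```

Run:
```python
from h import *
plan([.5105,.2075,.22],-90.7)
m=camera_model('wrist');i=capture('wrist');np.save('m9.npy',m,allow_pickle=True);cv2.imwrite('pics/w9.png',i[:,:,::-1])
```

```text
t 29.1 tcp [ 0.6294 -0.2864  0.2503] yaw -90.78 shift [-0.4922  0.1258  0.0297] turn -0.0014748381782767129 j6 10.3
```

Emit:
jog_arm([
  [[-0.02,0.005,0,0],[-0.042,0.0094,0,0],[-0.042,0.0094,0,0],[-0.042,0.0094,0,0],[-0.042,0.0094,0,0],[-0.042,0.0094,0,0],[-0.042,0.0094,0,0],[-0.042,0.0094,0,0],[-0.042,0.0094,0,0],[-0.042,0.0094,0,0],[-0.042,0.0094,0,0],[-0.042,0.0094,0,0],[-0.042,0.0094,0,0],[-0.042,0.0094,0,0],[-0.018,0,0,0],[0,0,0,0],[0,0,0,0]],
], claw=0.36)

```text
time_s: 31.28
tcp_pos: [0.5095, 0.2983, 0.2482]
ee_rot: [[-0.014, -1.0, -0.001], [-1.0, 0.014, -0.001], [0.001, 0.001, -1.0]]
wrist_force: [-0.6, -1.2, -0.5]
gripper_width: 0.359
gripper_force: 0.0
```

Run:
```python
from h import *
plan([.5105,.208,.22],-90.7)
m=camera_model('wrist');i=capture('wrist');np.save('m10.npy',m,allow_pickle=True);s=capture('scene')
# 2-panel: wrist part left; scene rack/programmer crop right; w9 below
a=i[0:240,200:500,::-1];b=cv2.resize(s[140:290,200:410,::-1],(420,300),interpolation=cv2.INTER_CUBIC)
c=cv2.imread('pics/w9.png')[0:240,:]
C=np.zeros((590,800,3),np.uint8);C[:240,:300]=a;C[:300,320:740]=b;C[320:560,:640]=c;cv2.imwrite('pics/p10.png',C)
```

```text
t 31.27 tcp [0.5095 0.2983 0.2482] yaw -90.79 shift [ 0.0902 -0.0023  0.0283] turn -0.0016389834342149506 j6 -46.8
```

View pics/p10.png

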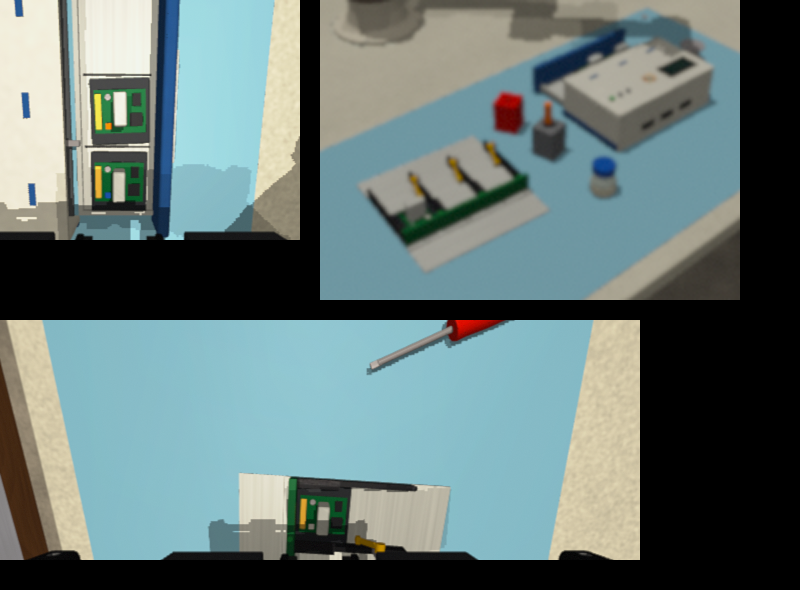

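Panel: carrier A sits home with its catch behind it. In the tray, B's plate spans wrist px (290–350, 78–144) and C's (289–347, 152–211); neither has moved.

Run:
```python
from h import *
m=np.load('m10.npy',allow_pickle=True).item()
for c in (((290,80),(350,78),(348,144),(289,144)),((289,152),(348,152),(346,209),(289,211))):
    print(np.round(np.mean([atz(m,p,.027) for p in c],0),4))
plan([.511,.208,.22],-90.7)
```

```text
[0.5075 0.21   0.027 ]
[0.5098 0.2809 0.027 ]
t 31.38 tcp [0.5098 0.298  0.2484] yaw -90.83 shift [ 0.0899 -0.0025  0.0285] turn -0.002317236596364138 j6 -46.8
```

Emit:
jog_arm([
  [[0.03,0,0,0],[0.03,-0.0005,0,0],[0.03,-0.0005,0.02,0],[0,0,0.03,0],[0,0,0.03,0],[0,0,0.03,0],[0,0,0.025,0],[0,0,0.012,0],[0,0,0,0],[0,0,0,0]],
])

```text
time_s: 32.62
tcp_pos: [0.5101, 0.2092, 0.1026]
ee_rot: [[-0.013, -1.0, 0.002], [-1.0, 0.013, 0.001], [-0.001, -0.002, -1.0]]
wrist_force: [-0.5, -0.3, -0.4]
gripper_width: 0.358
gripper_force: 0.0
```

Emit:
jog_arm([
  [[0,0,0,0],[0,0,0,0],[0,0,0,0],[0,0,0,0],[0,0,0,0]],
], claw=0)

```text
time_s: 33.25
tcp_pos: [0.5094, 0.2093, 0.1018]
ee_rot: [[-0.013, -1.0, -0.0], [-1.0, 0.013, -0.0], [0.0, 0.0, -1.0]]
wrist_force: [-2.1, 0.4, 4.7]
gripper_width: 0.135
gripper_force: 30.0
```

Emit:
jog_arm([
  [[0,0,-0.015,0],[0,0,-0.025,0],[0,0,-0.035,0],[0,0,-0.035,0],[0,0,-0.035,0],[0,0,0,0],[0,0,0,0]],
])

```text
time_s: 34.12
tcp_pos: [0.5089, 0.2088, 0.2459]
ee_rot: [[-0.014, -1.0, -0.001], [-1.0, 0.014, -0.0], [0.0, 0.001, -1.0]]
wrist_force: [-0.4, 0.1, -2.0]
gripper_width: 0.14
gripper_force: 30.0
```

```bash
cat > off.py <<'E'
from h import *
# held-carrier lateral offset: row of its front plate edge in wrist view (A: reference w7)
def edge(g):
    o=[]
    for u in (285,295,305,315,325,335,345,352):
        col=g[170:215,u]; d=np.where(col<70)[0]; o.append(170+d.min() if len(d) else -1)
    return o
i=capture('wrist');cv2.imwrite('pics/held_%d.png'%int(sense()['time_s']),i[:,:,::-1])
print('ref',edge(cv2.imread('pics/w7.png').max(2)),'now',edge(i.max(2)))
E
python3 off.py
python3 - <<'E'
from h import *
plan([.4934,-.2024+.0013,.2452],-90.7)
E
```

```text
ref [np.int64(191), np.int64(191), np.int64(191), np.int64(191), np.int64(191), np.int64(192), np.int64(192), np.int64(191)] now [np.int64(192), np.int64(192), np.int64(192), np.int64(192), np.int64(192), np.int64(193), np.int64(193), np.int64(192)]
t 34.17 tcp [0.5088 0.2087 0.2453] yaw -90.77 shift [0.41   0.0099 0.0006] turn -0.0012104270401120227 j6 -39.9
```

Emit:
jog_arm([
  [[0.0342,0.0008,0,0],[0.0342,0.0008,0,0],[0.0342,0.0008,0,0],[0.0342,0.0008,0,0],[0.0342,0.0008,0,0],[0.0342,0.0008,0,0],[0.0342,0.0008,0,0],[0.0342,0.0008,0,0],[0.0342,0.0008,0,0],[0.0342,0.0008,0,0],[0.0342,0.0008,0,0],[0.0342,0.0008,0,0],[0,0,0,0.068],[0,0,0.03,0],[0,0,0.03,0],[0,0,0.03,0],[0,0,0.02,0],[0,0,0,0],[0,0,0,0]],
])

```text
time_s: 36.55
tcp_pos: [0.4948, -0.2012, 0.1366]
ee_rot: [[-0.081, -0.997, -0.0], [-0.997, 0.081, -0.0], [0.0, 0.0, -1.0]]
wrist_force: [-0.1, -0.7, -1.8]
gripper_width: 0.139
gripper_force: 30.0
```

Run:
```python
from h import *
plan([.4934,-.2015,.0938],-94.65)
```

```text
t 36.55 tcp [ 0.4948 -0.2012  0.1366] yaw -94.62 shift [0.0004 0.0014 0.0428] turn 0.0004640375999815194 j6 0.1
```

Emit:
jog_arm([
  [[0.0004,0,0.02,0],[0,0,0.015,0],[0,0,0.007,0],[0,0,0,0],[0,0,0,0],[0,-0.01,0,0],[0,-0.01,0,0],[0,-0.01,0,0],[0,-0.01,0,0],[0,-0.01,0,0],[0,0,0,0]],
])

```text
time_s: 37.92
tcp_pos: [0.5452, -0.2055, 0.0943]
ee_rot: [[-0.081, -0.997, 0.0], [-0.997, 0.081, -0.0], [0.0, -0.0, -1.0]]
wrist_force: [0.3, -0.3, -1.3]
gripper_width: 0.13
gripper_force: 30.0
```

Emit:
jog_arm([
  [[0,-0.008,0,0],[0,-0.008,0,0],[0,-0.008,0,0],[0,-0.008,0,0],[0,-0.008,0,0],[0,-0.008,0,0],[0,-0.006,0,0],[0,0,0,0]],
])

```text
time_s: 38.92
tcp_pos: [0.5987, -0.2099, 0.0944]
ee_rot: [[-0.081, -0.997, 0.0], [-0.997, 0.081, -0.0], [0.0, -0.0, -1.0]]
wrist_force: [0.5, 0.1, -1.4]
gripper_width: 0.137
gripper_force: 30.0
```

Run:
```python
from h import *
x=sense()['tcp_pos'][0]
plan([.6329,-.2102+(.6-x)*.0817,.0945],-94.65)
```

```text
t 38.92 tcp [ 0.5987 -0.2099  0.0944] yaw -94.64 shift [-0.0026 -0.0341 -0.0001] turn 0.00025583627221924775 j6 0.1
```

Emit:
jog_arm([
  [[0,-0.008,0,0],[0,-0.008,0,0],[0,-0.006,0,0],[0,-0.004,0,0],[0,-0.003,0,0],[0,-0.003,0,0],[0,0,0,0]],
])

```text
time_s: 39.8
tcp_pos: [0.6303, -0.2125, 0.0945]
ee_rot: [[-0.081, -0.997, 0.0], [-0.997, 0.081, -0.0], [0.0, -0.0, -1.0]]
wrist_force: [-0.2, 0.3, -0.9]
gripper_width: 0.134
gripper_force: 30.0
```

Emit:
jog_arm([
  [[0,-0.002,0,0],[0,-0.001,0,0],[0,0,0,0]],
])

```text
time_s: 40.17
tcp_pos: [0.6325, -0.2127, 0.0943]
ee_rot: [[-0.081, -0.997, -0.002], [-0.997, 0.081, 0.0], [-0.0, 0.002, -1.0]]
wrist_force: [-1.7, -1.0, -0.9]
gripper_width: 0.136
gripper_force: 30.0
```

Emit:
jog_arm([
  [[0,-0.002,0,0],[0,0,0,0]],
])

```text
time_s: 40.42
tcp_pos: [0.6329, -0.2128, 0.094]
ee_rot: [[-0.081, -0.997, -0.006], [-0.997, 0.081, 0.001], [-0.0, 0.006, -1.0]]
wrist_force: [-6.2, -0.2, 2.6]
gripper_width: 0.134
gripper_force: 30.0
```

Home (6 N contact). Release, lift, and go for carrier C.

Emit:
jog_arm([
  [[0,0.001,0.0005,0],[0,0,0,0]],
])

```text
time_s: 40.67
tcp_pos: [0.6327, -0.2127, 0.0936]
ee_rot: [[-0.081, -0.997, -0.004], [-0.997, 0.081, 0.0], [-0.0, 0.004, -1.0]]
wrist_force: [-4.5, 1.6, 0.8]
gripper_width: 0.141
gripper_force: 30.0
```

Emit:
jog_arm([
  [[0,0,0,0],[0,0,0,0],[0,0,0,0],[0,0,-0.015,0],[0,0,-0.04,0],[0,0,-0.06,0],[0,0,-0.04,0],[0,0,0,-0.068],[0,0,0,0]],
], claw=0.3)

```text
time_s: 41.8
tcp_pos: [0.6342, -0.2127, 0.2507]
ee_rot: [[-0.014, -1.0, 0.003], [-1.0, 0.014, -0.0], [0.0, -0.003, -1.0]]
wrist_force: [0.0, 0.2, -0.1]
gripper_width: 0.301
gripper_force: 0.0
```

Run:
```python
from h import *
plan([.510,.36,.25],-90.7)
```

```text
t 41.8 tcp [ 0.6342 -0.2127  0.2507] yaw -90.79 shift [-5.710e-01  1.321e-01  3.000e-04] turn -0.0015273520662797237 j6 3.9
```

Emit:
jog_arm([
  [[-0.02,0.005,0,0],[-0.042,0.0107,0,0],[-0.042,0.0107,0,0],[-0.042,0.0107,0,0],[-0.042,0.0107,0,0],[-0.042,0.0107,0,0],[-0.042,0.0107,0,0],[-0.042,0.0107,0,0],[-0.042,0.0107,0,0],[-0.042,0.0107,0,0],[-0.042,0.0107,0,0],[-0.042,0.0107,0,0],[-0.029,0.009,0.002,0],[0,0,0,0],[0,0,0,0]],
], claw=0.36)

```text
time_s: 43.68
tcp_pos: [0.5084, 0.2997, 0.2466]
ee_rot: [[-0.013, -1.0, -0.001], [-1.0, 0.013, -0.001], [0.001, 0.001, -1.0]]
wrist_force: [-0.0, 0.3, 0.1]
gripper_width: 0.358
gripper_force: 0.0
```

Run:
```python
from h import *
plan([.510,.280,.25],-90.7)
i=capture('wrist')[:,:,::-1];cv2.imwrite('pics/w11.png',i)
old=cv2.imread('pics/p10.png')[150:215,85:155]  # C in old panel
r=cv2.matchTemplate(i[0:240],old,cv2.TM_CCOEFF_NORMED);_,v,_,l=cv2.minMaxLoc(r);print(v,l,'expect (285,150)')
```

```text
t 43.67 tcp [0.5084 0.2997 0.2466] yaw -90.73 shift [ 0.0197 -0.0018 -0.0034] turn -0.0004618484565950096 j6 -47.0
0.9823102951049805 (284, 149) expect (285,150)
```

Emit:
jog_arm([
  [[0.0197,-0.0016,0,0],[0,0,0.02,0],[0,0,0.03,0],[0,0,0.03,0],[0,0,0.03,0],[0,0,0.025,0],[0,0,0.0105,0],[0,0,0,0],[0,0,0,0]],
])

```text
time_s: 44.85
tcp_pos: [0.511, 0.2802, 0.1026]
ee_rot: [[-0.013, -1.0, 0.002], [-1.0, 0.013, 0.001], [-0.001, -0.002, -1.0]]
wrist_force: [-1.6, 0.1, 1.1]
gripper_width: 0.355
gripper_force: 0.0
```

Emit:
jog_arm([
  [[0,0,0,0],[0,0,0,0],[0,0,0,0],[0,0,0,0],[0,0,0,0]],
], claw=0)

```text
time_s: 45.48
tcp_pos: [0.5103, 0.2803, 0.1018]
ee_rot: [[-0.013, -1.0, 0.0], [-1.0, 0.013, 0.0], [-0.0, -0.0, -1.0]]
wrist_force: [-2.8, 0.0, 3.4]
gripper_width: 0.134
gripper_force: 30.0
```

Emit:
jog_arm([
  [[0,0,-0.015,0],[0,0,-0.025,0],[0,0,-0.035,0],[0,0,-0.035,0],[0,0,-0.035,0],[0,0,0,0],[0,0,0,0]],
])

```text
time_s: 46.35
tcp_pos: [0.5097, 0.2797, 0.2456]
ee_rot: [[-0.014, -1.0, -0.002], [-1.0, 0.014, -0.001], [0.001, 0.002, -1.0]]
wrist_force: [-0.8, -0.1, -2.3]
gripper_width: 0.134
gripper_force: 30.0
```

```bash
python3 off.py
python3 - <<'E'
from h import *
plan([.5,-.1282,.2452],-90.7)
E
```

```text
ref [np.int64(191), np.int64(191), np.int64(191), np.int64(191), np.int64(191), np.int64(192), np.int64(192), np.int64(191)] now [np.int64(194), np.int64(194), np.int64(194), np.int64(194), np.int64(194), np.int64(195), np.int64(195), np.int64(194)]
t 46.4 tcp [0.5096 0.2796 0.245 ] yaw -90.77 shift [0.4079 0.0041 0.0005] turn -0.001228951370878524 j6 -45.4
```

Emit:
jog_arm([
  [[0.034,0.0003,0,0],[0.034,0.0003,0,0],[0.034,0.0003,0,0],[0.034,0.0003,0,0],[0.034,0.0003,0,0],[0.034,0.0003,0,0],[0.034,0.0003,0,0],[0.034,0.0003,0,0],[0.034,0.0003,0,0],[0.034,0.0003,0,0],[0.034,0.0003,0,0],[0.0345,0.0003,0,0],[0,0,0,0.068],[0,0,0.03,0],[0,0,0.03,0],[0,0,0.03,0],[0,0,0.02,0],[0,0,0,0],[0,0,0,0]],
])

```text
time_s: 48.78
tcp_pos: [0.5017, -0.1283, 0.1366]
ee_rot: [[-0.081, -0.997, -0.0], [-0.997, 0.081, -0.0], [0.0, -0.0, -1.0]]
wrist_force: [0.1, -0.2, -1.9]
gripper_width: 0.136
gripper_force: 30.0
```

Run:
```python
from h import *
x=sense()['tcp_pos'][0]
plan([x,-.1370+(.6-x)*.0817,.0943],-94.65)
```

```text
t 48.77 tcp [ 0.5017 -0.1283  0.1366] yaw -94.62 shift [ 0.0007 -0.0001  0.0423] turn 0.0004822173293647239 j6 -8.3
```

Emit:
jog_arm([
  [[0.0007,0,0.02,0],[0,0,0.015,0],[0,0,0.007,0],[0,0,0,0],[0,0,0,0],[0,-0.01,0,0],[0,-0.01,0,0],[0,-0.01,0,0],[0,-0.01,0,0],[0,-0.01,0,0],[0,0,0,0]],
])

```text
time_s: 50.15
tcp_pos: [0.5521, -0.133, 0.0943]
ee_rot: [[-0.081, -0.997, 0.0], [-0.997, 0.081, -0.0], [0.0, -0.0, -1.0]]
wrist_force: [-0.6, 0.4, -1.2]
gripper_width: 0.133
gripper_force: 30.0
```

Emit:
jog_arm([
  [[0,-0.008,0,0],[0,-0.008,0,0],[0,-0.008,0,0],[0,-0.008,0,0],[0,-0.008,0,0],[0,-0.008,0,0],[0,-0.006,0,0],[0,0,0,0]],
])

```text
time_s: 51.15
tcp_pos: [0.6055, -0.1374, 0.0944]
ee_rot: [[-0.081, -0.997, 0.0], [-0.997, 0.081, 0.0], [-0.0, -0.0, -1.0]]
wrist_force: [0.4, -0.0, -1.8]
gripper_width: 0.136
gripper_force: 30.0
```

Emit:
jog_arm([
  [[0,-0.008,0,0],[0,-0.008,0,0],[0,-0.006,0,0],[0,-0.004,0,0],[0,-0.003,0,0],[0,0,0,0]],
])

```text
time_s: 51.9
tcp_pos: [0.6343, -0.1397, 0.0944]
ee_rot: [[-0.081, -0.997, 0.001], [-0.997, 0.081, -0.0], [-0.0, -0.001, -1.0]]
wrist_force: [0.6, -0.2, -2.6]
gripper_width: 0.14
gripper_force: 30.0
```

Emit:
jog_arm([
  [[0,-0.003,0,0],[0,-0.001,0,0],[0,0,0,0]],
])

```text
time_s: 52.28
tcp_pos: [0.6379, -0.14, 0.0944]
ee_rot: [[-0.081, -0.997, -0.0], [-0.997, 0.081, 0.0], [-0.0, 0.0, -1.0]]
wrist_force: [0.4, 0.5, -2.1]
gripper_width: 0.137
gripper_force: 30.0
```

Emit:
jog_arm([
  [[0,-0.002,0,0],[0,0,0,0]],
])

```text
time_s: 52.52
tcp_pos: [0.6383, -0.1402, 0.094]
ee_rot: [[-0.081, -0.997, -0.004], [-0.997, 0.081, 0.0], [0.0, 0.004, -1.0]]
wrist_force: [-5.5, 1.0, 1.4]
gripper_width: 0.135
gripper_force: 30.0
```

Emit:
jog_arm([
  [[0,-0.0015,0,0],[0,0,0,0]],
])

```text
time_s: 52.78
tcp_pos: [0.6386, -0.1403, 0.0937]
ee_rot: [[-0.081, -0.997, -0.008], [-0.997, 0.081, 0.0], [0.0, 0.008, -1.0]]
wrist_force: [-8.3, 0.6, 1.8]
gripper_width: 0.134
gripper_force: 30.0
```

Emit:
jog_arm([
  [[0,0.0015,0.0005,0],[0,0,0,0]],
])

```text
time_s: 53.02
tcp_pos: [0.6383, -0.1402, 0.0935]
ee_rot: [[-0.081, -0.997, -0.004], [-0.997, 0.081, 0.0], [0.0, 0.004, -1.0]]
wrist_force: [-5.6, 0.4, 0.6]
gripper_width: 0.138
gripper_force: 30.0
```

Emit:
jog_arm([
  [[0,0,0,0],[0,0,0,0],[0,0,0,0],[0,0,-0.015,0],[0,0,-0.04,0],[0,0,-0.06,0],[0,0,-0.04,0],[0,0,0,-0.068],[0,0,0,0]],
], claw=0.3)

```text
time_s: 54.15
tcp_pos: [0.6401, -0.1401, 0.2507]
ee_rot: [[-0.014, -1.0, 0.003], [-1.0, 0.014, 0.0], [-0.0, -0.003, -1.0]]
wrist_force: [-0.7, -0.4, -0.3]
gripper_width: 0.303
gripper_force: 0.0
```

Run:
```python
from h import *
plan([.41,.207,.25],-90.7)
```

```text
t 54.15 tcp [ 0.6401 -0.1401  0.2507] yaw -90.79 shift [-3.439e-01  2.349e-01  1.000e-04] turn -0.001547624259543678 j6 -2.6
```

Emit:
jog_arm([
  [[-0.034,0.0235,0,0],[-0.034,0.0235,0,0],[-0.034,0.0235,0,0],[-0.034,0.0235,0,0],[-0.034,0.0235,0,0],[-0.034,0.0235,0,0],[-0.034,0.0235,0,0],[-0.034,0.0235,0,0],[-0.034,0.0235,0,0],[-0.034,0.0235,0,0],[0,0,0,0],[0,0,0.03,0],[0,0,0.03,0],[0,0,0.03,0],[0,0,0.03,0],[0,0,0.024,0],[0,0,0,0],[0,0,0,0]],
], claw=0)

```text
time_s: 56.4
tcp_pos: [0.4101, 0.2029, 0.1056]
ee_rot: [[-0.014, -1.0, 0.001], [-1.0, 0.014, 0.001], [-0.001, -0.001, -1.0]]
wrist_force: [-0.1, -0.2, 0.8]
gripper_width: 0.007
gripper_force: 0.0
```

Run:
```python
from h import *
plan([.43,.207,.105],-90.7)
print(sense()['gripper_width'],sense()['wrist_force'])
```

```text
t 56.4 tcp [0.4101 0.2029 0.1056] yaw -90.78 shift [-0.0044 -0.0199  0.0006] turn -0.0013313258582503364 j6 -47.6
0.007021044831494895 [-0.10219464 -0.16325278  0.7531567 ]
```

Emit:
jog_arm([
  [[-0.003,-0.01,0,0],[0,-0.01,0,0],[0,-0.008,0,0],[0,-0.008,0,0],[0,-0.008,0,0],[0,-0.008,0,0],[0,-0.008,0,0],[0,-0.008,0,0],[0,-0.008,0,0],[0,-0.008,0,0],[0,0,0,0]],
])

```text
time_s: 57.78
tcp_pos: [0.4932, 0.2045, 0.1049]
ee_rot: [[-0.013, -1.0, -0.001], [-1.0, 0.013, -0.001], [0.001, 0.001, -1.0]]
wrist_force: [-2.8, -0.1, 2.7]
gripper_width: 0.003
gripper_force: 2.1
```

Emit:
jog_arm([
  [[0,-0.006,0,0],[0,-0.006,0,0],[0,-0.005,0,0],[0,-0.004,0,0],[0,0,0,0]],
])

```text
time_s: 58.4
tcp_pos: [0.5122, 0.2041, 0.1048]
ee_rot: [[-0.013, -1.0, -0.005], [-1.0, 0.013, -0.002], [0.002, 0.005, -1.0]]
wrist_force: [-9.3, 2.4, 7.9]
gripper_width: 0.007
gripper_force: 5.4
```

Emit:
jog_arm([
  [[0,-0.003,0,0],[0,-0.003,0,0],[0,-0.003,0,0],[0,0,0,0]],
])

```text
time_s: 58.9
tcp_pos: [0.5213, 0.2041, 0.1049]
ee_rot: [[-0.013, -1.0, -0.004], [-1.0, 0.013, -0.002], [0.002, 0.004, -1.0]]
wrist_force: [-6.1, 1.5, 4.9]
gripper_width: 0.007
gripper_force: 4.2
```

Emit:
jog_arm([
  [[0,-0.003,0,0],[0,-0.003,0,0],[0,0,0,0]],
])

```text
time_s: 59.28
tcp_pos: [0.5282, 0.204, 0.1049]
ee_rot: [[-0.013, -1.0, -0.003], [-1.0, 0.013, -0.001], [0.001, 0.003, -1.0]]
wrist_force: [-5.1, 1.3, 4.0]
gripper_width: 0.005
gripper_force: 3.0
```

Emit:
jog_arm([
  [[0,-0.003,0,0],[0,0,0,0]],
])

```text
time_s: 59.52
tcp_pos: [0.5317, 0.2039, 0.1049]
ee_rot: [[-0.013, -1.0, -0.002], [-1.0, 0.013, -0.001], [0.001, 0.002, -1.0]]
wrist_force: [-4.9, 1.2, 4.6]
gripper_width: 0.005
gripper_force: 2.8
```

Emit:
jog_arm([
  [[0,-0.003,0,0],[0,0,0,0]],
])

```text
time_s: 59.78
tcp_pos: [0.5327, 0.2038, 0.1048]
ee_rot: [[-0.014, -1.0, -0.006], [-1.0, 0.014, -0.002], [0.002, 0.006, -1.0]]
wrist_force: [-12.2, 3.2, 8.5]
gripper_width: 0.002
gripper_force: 6.7
```

Emit:
jog_arm([
  [[0,-0.003,0,0],[0,0,0,0]],
])

```text
time_s: 60.02
tcp_pos: [0.5332, 0.2037, 0.1047]
ee_rot: [[-0.014, -1.0, -0.011], [-1.0, 0.014, -0.003], [0.003, 0.011, -1.0]]
wrist_force: [-20.9, 4.8, 14.3]
gripper_width: 0.002
gripper_force: 11.4
```

Emit:
jog_arm([
  [[0,-0.003,0,0],[0,0,0,0]],
])

```text
time_s: 60.28
tcp_pos: [0.5336, 0.2037, 0.1047]
ee_rot: [[-0.014, -1.0, -0.016], [-1.0, 0.014, -0.005], [0.005, 0.016, -1.0]]
wrist_force: [-28.8, 9.8, 19.8]
gripper_width: 0.002
gripper_force: 16.0
```

Emit:
jog_arm([
  [[0,0.005,0,0],[0,0.01,0,0],[0,0.025,0,0],[0,0.03,0,0],[0,0.02,0,0],[0,0,-0.04,0],[0,0,-0.06,0],[0,0,-0.06,0],[0.03,0,-0.06,0],[0.04,0,0,0],[0.04,-0.02,0,0],[0.04,-0.02,0,0],[0.04,-0.02,0,0],[0.04,-0.02,0,0],[0.04,-0.02,0,0],[0,-0.01,0,0],[0,0,0,0]],
])

```text
time_s: 62.4
tcp_pos: [0.5585, -0.0642, 0.3203]
ee_rot: [[-0.014, -1.0, 0.0], [-1.0, 0.014, -0.0], [0.0, -0.0, -1.0]]
wrist_force: [-0.8, -1.0, -0.4]
gripper_width: 0.007
gripper_force: 0.0
```

Run:
```python
from h import *
plan([.5,-.03,.35],-90.7)
i=capture('wrist')[:,:,::-1];s=capture('side')[:,:,::-1];c=capture('scene')[:,:,::-1]
cv2.imwrite('pics/w12.png',i)
C=np.zeros((600,800,3),np.uint8)
w=cv2.resize(i[0:165,170:490],(640,330),interpolation=cv2.INTER_CUBIC);C[:330,:640]=w
C[340:600,:390]=cv2.resize(s[170:310,220:430],(390,260),interpolation=cv2.INTER_CUBIC)
C[340:600,400:800]=cv2.resize(c[145:282,205:415],(400,260),interpolation=cv2.INTER_CUBIC)
cv2.imwrite('pics/p12.png',C)
```

```text
t 62.4 tcp [ 0.5585 -0.0642  0.3203] yaw -90.8 shift [-0.0334  0.059  -0.0297] turn -0.0017010520010970812 j6 -10.8
```

View pics/p12.png

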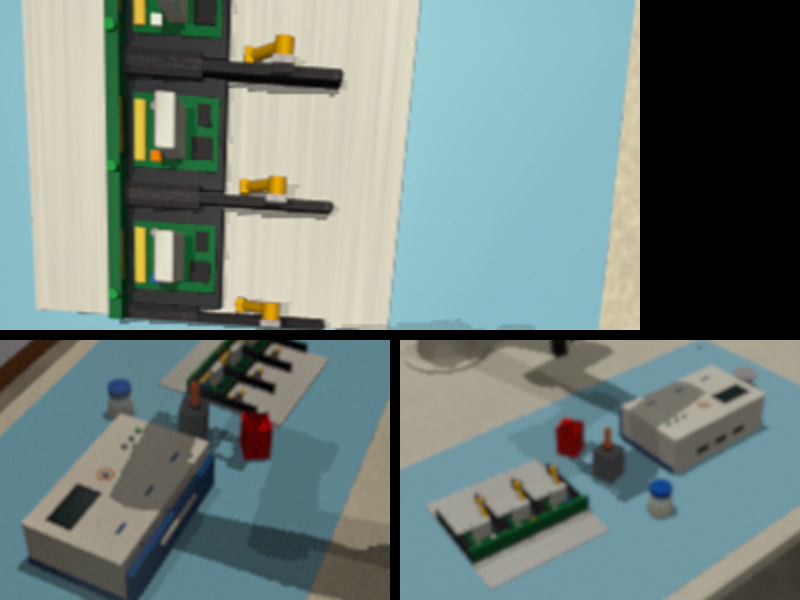

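All three carriers are home with their catches hanging free behind the plates, at (270,48), (265,186) and (258,308). The tray is flush and the pin is in its grey stand. Handing in.

```bash
python3 -c "
from station import *
print(finish_job())"
```

```text
the job is handed in; nothing more can be done
None
```

The job is handed in; no verdict came back. In the last pictures all three carriers were home with their catches down behind them, the tray was shut, the pin was in its grey stand, and I had not touched the spool, jar or screwdriver.

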